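Stack the spacer rings on the indexing stage and present them to the camera

TASK

Turn the indexing stage by its knob a quarter turn counter-clockwise to its loading detent (post over the green mark), then take the red sleeve off the post and put it in the grey tray. With the stage in that detent, thread all the spacer rings on the table down the post one by one, each fully home, in order from the widest at the bottom to the smallest on top (black, blue, orange, purple, green; some may be missing). Finally turn the stage back into its inspection detent, post at the camera with the pink ring light, let go, and leave the other things on the bench alone.

Things in the scene. Friction and masses are not known exactly. Their poses are not given: they have to be found in the camera images.
- turntable (a joint): aluminium turntable, 220 mm across, vertical axis. Angle in rad: 0 = inspection detent (post at the camera; the start), 1.571 = loading detent (quarter turn counter-clockwise from above; post at the green mark). It has stops at both. An over-centre spring pushes it into the nearer one and holds it there (up to 5 N at the knob); near the middle it may stay.
- stage_axis (a point): point on the turntable's axis, on its top face (38 mm above the table). The frame belongs to the fixed base: its +y points to the camera (inspection), its -x to the green loading mark. The base is 236 mm across; the camera and its stand begin 174 mm from the axis on +y, reach to 240 mm, are 60 mm wide and 102 mm tall.
- post_foot (a point): foot of the fixed upright steel post on the turntable, on the turntable's top face; z up along the post. The post is 20 mm in diameter, 54 mm tall, its top 6 mm tapering to 10 mm, and stands 55 mm from the axis.
- knob_top (a point): centre of the top of the turntable's upright black knob: a fixed cylinder 20 mm in diameter and 50 mm tall, 90 mm from the axis, across the axis from the post; grip it from above to turn the table.
- sleeve: red protective tube, 44 mm outside, 25 mm bore, 62 mm tall, about 60 g, standing over the post at the start; origin at its middle (31 mm above its foot), z along its axis.
- tray: fixed grey open tray, 140 x 140 mm, 30 mm tall, walls 4 mm; origin under its centre.
- tray_in (a point): centre of the tray's inner floor; x and y along its sides, z up.
- ring_black: black flat spacer ring, 68 mm outside, 25 mm bore, 10 mm thick, 30 to 85 g, lying flat on the table; origin at its centre (5 mm above its underside), z along its axis. May be absent.
- ring_blue: blue flat spacer ring, 63 mm outside, 25 mm bore, 10 mm thick, 30 to 85 g, lying flat on the table; origin at its centre (5 mm above its underside), z along its axis. May be absent.
- ring_orange: orange flat spacer ring, 58 mm outside, 25 mm bore, 10 mm thick, 30 to 85 g, lying flat on the table; origin at its centre (5 mm above its underside), z along its axis. May be absent.
- ring_purple: purple flat spacer ring, 53 mm outside, 25 mm bore, 10 mm thick, 30 to 85 g, lying flat on the table; origin at its centre (5 mm above its underside), z along its axis. May be absent.
- ring_green: green flat spacer ring, 48 mm outside, 25 mm bore, 10 mm thick, 30 to 85 g, lying flat on the table; origin at its centre (5 mm above its underside), z along its axis. May be absent.
- screwdriver: screwdriver lying on the table, about 200 mm long along its x; leave it alone. Origin within its length, at the underside.
- mouse: black computer mouse, 64 mm across, 34 mm tall; leave it alone. Origin near its middle, at the underside.
- jar: amber glass jar, 60 mm across, 85 mm tall; leave it alone. Origin near its middle, at the underside.
- lens_case: closed blue lens case, 100 x 70 x 35 mm; leave it alone. Origin near its middle, at the underside.
- pliers: pliers with red handles, about 150 mm long along x; leave it alone. Origin near its middle, at the underside.
- pen: marker pen, 14 mm thick, about 135 mm long along x; leave it alone. Origin near its middle, at the underside.
There are look-alikes about, which are no part of the job. Several things have the shape of the ring_green; the one meant has the colours described above.

How it is judged:
On the way, in this order (a step that is already met when the one before it is completed fails the run):
1. the turntable stands in the loading detent, the red sleeve still on the post (value of joint turntable between 1.5008 and 1.6408 rad and horizontal distance between sleeve and post_foot below 0.01 m), for 0.2 s.
2. the red sleeve is in the grey tray (x of sleeve in the frame of tray_in between -0.065 and 0.065 m and y of sleeve in the frame of tray_in between -0.065 and 0.065 m and z of sleeve in the frame of tray_in below 0.045 m), for 0.2 s.
3. the black ring (if there is one) is fully home on the post, on the rings wider than it, with the turntable in the loading detent (horizontal distance between ring_black and post_foot below 0.0045 m and angle between the z axis of ring_black and the z axis of post_foot, either way round below 0.08 rad and z of ring_black in the frame of post_foot between 0.003 and 0.007 m and z of ring_black in the frame of post_foot below 0.007 m and x of ring_black in the frame of stage_axis below -0.045 m and y of ring_black in the frame of stage_axis between -0.012 and 0.012 m), for 0.2 s.
4. the blue ring (if there is one) is fully home on the post, on the rings wider than it, with the turntable in the loading detent (horizontal distance between ring_blue and post_foot below 0.0045 m and angle between the z axis of ring_blue and the z axis of post_foot, either way round below 0.08 rad and z of ring_blue in the frame of post_foot below 0.017 m and (z of ring_blue in the frame of post_foot between 0.003 and 0.007 m or z of ring_blue in the frame of ring_black between 0.008 and 0.012 m or z of ring_blue in the frame of ring_black between -0.012 and -0.008 m) and x of ring_blue in the frame of stage_axis below -0.045 m and y of ring_blue in the frame of stage_axis between -0.012 and 0.012 m), for 0.2 s.
5. the orange ring (if there is one) is fully home on the post, on the rings wider than it, with the turntable in the loading detent (horizontal distance between ring_orange and post_foot below 0.0045 m and angle between the z axis of ring_orange and the z axis of post_foot, either way round below 0.08 rad and z of ring_orange in the frame of post_foot below 0.027 m and (z of ring_orange in the frame of post_foot between 0.003 and 0.007 m or z of ring_orange in the frame of ring_black between 0.008 and 0.012 m or z of ring_orange in the frame of ring_black between -0.012 and -0.008 m or z of ring_orange in the frame of ring_blue between 0.008 and 0.012 m or z of ring_orange in the frame of ring_blue between -0.012 and -0.008 m) and x of ring_orange in the frame of stage_axis below -0.045 m and y of ring_orange in the frame of stage_axis between -0.012 and 0.012 m), for 0.2 s.
6. the purple ring (if there is one) is fully home on the post, on the rings wider than it, with the turntable in the loading detent (horizontal distance between ring_purple and post_foot below 0.0045 m and angle between the z axis of ring_purple and the z axis of post_foot, either way round below 0.08 rad and z of ring_purple in the frame of post_foot below 0.037 m and (z of ring_purple in the frame of post_foot between 0.003 and 0.007 m or z of ring_purple in the frame of ring_black between 0.008 and 0.012 m or z of ring_purple in the frame of ring_black between -0.012 and -0.008 m or z of ring_purple in the frame of ring_blue between 0.008 and 0.012 m or z of ring_purple in the frame of ring_blue between -0.012 and -0.008 m or z of ring_purple in the frame of ring_orange between 0.008 and 0.012 m or z of ring_purple in the frame of ring_orange between -0.012 and -0.008 m) and x of ring_purple in the frame of stage_axis below -0.045 m and y of ring_purple in the frame of stage_axis between -0.012 and 0.012 m), for 0.2 s.
7. the green ring (if there is one) is fully home on the post, on the rings wider than it, with the turntable in the loading detent (horizontal distance between ring_green and post_foot below 0.0045 m and angle between the z axis of ring_green and the z axis of post_foot, either way round below 0.08 rad and z of ring_green in the frame of post_foot below 0.047 m and (z of ring_green in the frame of post_foot between 0.003 and 0.007 m or z of ring_green in the frame of ring_black between 0.008 and 0.012 m or z of ring_green in the frame of ring_black between -0.012 and -0.008 m or z of ring_green in the frame of ring_blue between 0.008 and 0.012 m or z of ring_green in the frame of ring_blue between -0.012 and -0.008 m or z of ring_green in the frame of ring_orange between 0.008 and 0.012 m or z of ring_green in the frame of ring_orange between -0.012 and -0.008 m or z of ring_green in the frame of ring_purple between 0.008 and 0.012 m or z of ring_green in the frame of ring_purple between -0.012 and -0.008 m) and x of ring_green in the frame of stage_axis below -0.045 m and y of ring_green in the frame of stage_axis between -0.012 and 0.012 m), for 0.2 s.
8. the turntable stands in the inspection detent again (value of joint turntable between -0.06 and 0.06 rad), for 0.3 s.
At the end, for the whole second after the job is handed in: Every ring present is on the post (within 4.5 mm of its axis, flat within 0.08 rad), resting within 2 mm on the turntable or the ring below, widest lowest; the sleeve is in the tray (centre within 65 mm of its middle each way); the turntable is within 0.06 rad of 0; all at rest (all of step 2 and all of step 8 and horizontal distance between each of ring_black, ring_blue, ring_orange, ring_purple, ring_green and post_foot below 0.0045 m and angle between the z axis of each of ring_black, ring_blue, ring_orange, ring_purple, ring_green and the z axis of post_foot, either way round below 0.08 rad and z of ring_black in the frame of post_foot between 0.003 and 0.007 m and z of ring_black in the frame of post_foot below 0.007 m and z of ring_blue in the frame of post_foot below 0.017 m and (z of ring_blue in the frame of post_foot between 0.003 and 0.007 m or z of ring_blue in the frame of ring_black between 0.008 and 0.012 m or z of ring_blue in the frame of ring_black between -0.012 and -0.008 m) and z of ring_orange in the frame of post_foot below 0.027 m and (z of ring_orange in the frame of post_foot between 0.003 and 0.007 m or z of ring_orange in the frame of ring_black between 0.008 and 0.012 m or z of ring_orange in the frame of ring_black between -0.012 and -0.008 m or z of ring_orange in the frame of ring_blue between 0.008 and 0.012 m or z of ring_orange in the frame of ring_blue between -0.012 and -0.008 m) and z of ring_purple in the frame of post_foot below 0.037 m and (z of ring_purple in the frame of post_foot between 0.003 and 0.007 m or z of ring_purple in the frame of ring_black between 0.008 and 0.012 m or z of ring_purple in the frame of ring_black between -0.012 and -0.008 m or z of ring_purple in the frame of ring_blue between 0.008 and 0.012 m or z of ring_purple in the frame of ring_blue between -0.012 and -0.008 m or z of ring_purple in the frame of ring_orange between 0.008 and 0.012 m or z of ring_purple in the frame of ring_orange between -0.012 and -0.008 m) and z of ring_green in the frame of post_foot below 0.047 m and (z of ring_green in the frame of post_foot between 0.003 and 0.007 m or z of ring_green in the frame of ring_black between 0.008 and 0.012 m or z of ring_green in the frame of ring_black between -0.012 and -0.008 m or z of ring_green in the frame of ring_blue between 0.008 and 0.012 m or z of ring_green in the frame of ring_blue between -0.012 and -0.008 m or z of ring_green in the frame of ring_orange between 0.008 and 0.012 m or z of ring_green in the frame of ring_orange between -0.012 and -0.008 m or z of ring_green in the frame of ring_purple between 0.008 and 0.012 m or z of ring_green in the frame of ring_purple between -0.012 and -0.008 m) and velocity of joint turntable between -0.05 and 0.05 rad/s and linear speed of each of sleeve, ring_black, ring_blue, ring_orange, ring_purple, ring_green below 0.02 m/s); the robot touches nothing.
It fails at once if the screwdriver, mouse, jar, lens case, pliers or pen is moved by more than 40 mm (distance of any of screwdriver, mouse, jar, lens_case, pliers, pen from where it was at the start of the episode above 0.04 m).
Of ring_black, ring_blue, ring_orange, ring_purple, ring_green only 3 to 5 are there at a start; the rules pass over those that are not, and their reading is None.
At some moment in a run one of ring_black, ring_blue, ring_orange, ring_purple, ring_green may be knocked a few centimetres aside while the robot is not near it.
Once in a run the grip may slacken for a moment while it holds something.
It also fails if it takes over 210 s, if anything falls off the work surface, if the arm or the gripper's body presses on something with over 40 N, if the wrist force passes 120 N, or if a joint passes its speed limit or range.

ROBOT

A 7-joint arm with a two-finger parallel gripper is mounted at the origin on the work surface. World frame = base frame: x ahead of the robot, y to its left, z up, the work surface at z = 0. Lengths are in m, angles in rad, forces in N, time in s.
With the tool pointing down it reaches from about 0.425 to 0.875 m from the base axis. Payload 4.7 kg.
Tool frame: the origin (TCP) lies midway between the tips of the shut fingers; the grasp point (between the pads) lies 19 mm behind it; z points along the fingers, y is the direction in which the jaws open and shut (so a half turn about z gives the same grasp; the last joint's range is limited). The gripper opens to 87 mm and grips with 3 to 60 N. Pads are 19 mm wide; open, the fingers measure 117 mm over their backs; the gripper's body (75 mm by 190 mm) begins 51 mm behind the grasp point.
Start: joints at [1.211, 0.321, -0.07, 1.45, 0.023, 1.371, -0.057], TCP at [0.237, -0.605, 0.223] pointing down, gripper open.
Joint ranges: [-2.86, 2.86], [-0.3, 2.09], [-1.38, 1.24], [0.06, 2.45], [-1.56, 4.7], [0.09, 2.05], [-2.69, 2.69]. Speed limits (rad/s): [2.57, 2.57, 3.14, 3.14, 3.14, 3.14, 3.14].

INTERFACE

Orientations are given as a rotation vector (axis times angle).
In Python, from bench import * gives the robot as it stands. The module is installed in compiled form; this text tells all that it offers.
- The arm moves only by the tool play_rows, never from a script. Its argument "series" is one flat list of numbers, 7 for each row, row after row: the opening in per cent of the stroke, from 0 (shut) to 100 (fully open), then the shift along the tool's x, y, z in m, then the turn, a rotation vector about the tool's x, y, z in degrees. In form: [fingers, tx, ty, tz, rx, ry, rz, fingers, tx, ty, tz, rx, ry, rz, ...]. A call has 1 to 10 rows; each row is the pose to reach, as a shift and turn from the pose commanded when the call began, along the tool's axes at that moment; what a row does not reach only later rows make up. A row lasts 1/12 s, in which the tool goes at most 41.7 mm and 7.16 degrees, less where a joint would pass 70% of its speed; a pose out of reach is approached as far as the arm can. A call with a gripper value outside its range is refused whole. The fingers move at their own pace and stop on an object; "force" is the grip in N (left out, the last holds). Time passes only in rows, so rows that repeat a pose let the fingers close. It gives the time, the measured TCP pose, the force and the opening at its end, in the units of the state.
- get_state(): the state, without advancing time (a new reading comes with each control period).
- get_image(name): name is "scene" or "top"; returns a dict with "frame" (384x512x3 uint8, red, green, blue), "fx", "fy", "cx", "cy" (pixels), "D" ([k1, k2, p1, p2, k3] as OpenCV has them; the pictures are not rectified), "R" (3x3) and "t" (3): a world point X has camera coordinates R X + t. Camera axes: x right, y down, z forward; pixel columns grow to the right and rows downward; lengths in m; the calibration is good to about 2 mm. A picture is of the moment at which its call begins. There is no depth.
- close_job(): hands the job in, once; it reports no verdict.
The state is a dict: "time": time; "joint_positions": joint angles; "qd": joint speeds; "joint_torque": joint torques, N m; "position": TCP position; "tool_rot": TCP orientation; "ft_force": force on the tool from outside, world axes, zero at the start; "torque": the same for the moment, N m; "grip_width": opening from 0.0 (shut) to 1.0 (fully open).
Only numpy, scipy, OpenCV 4.12 (cv2) and the standard library are available. Lean on these libraries where they do the work, as an engineer would, in place of code of your own. Each camera call takes 0.05 s, during which the arm holds its last target.

## Working session

There is one attempt and no reset: what is moved stays moved. The work goes in short steps, Python scripts to look and compute and a tool call to move; the robot and the scene stay as the last step left them, time stands still between calls to the robot, and variables do not carry over. Pictures are saved under pics/ and viewed, and the job is handed in when it is done.

Besides the shell and the picture viewer there is one more tool, called as name(argument=value, ...) on one line, values as JSON. play_rows: Moves the arm, as the interface text tells. Its arguments: {"type":"object","properties":{"series":{"type":"array"},"force":{"type":"number"}},"required":["series"]}

```bash
mkdir -p pics; cat > h.py <<'E'
from bench import *
import numpy as np, cv2
def snap(n,tag,scale=1.5):
    d=get_image(n); im=cv2.cvtColor(d["frame"],cv2.COLOR_RGB2BGR)
    cv2.imwrite(f"pics/{tag}.png",cv2.resize(im,None,fx=scale,fy=scale,interpolation=cv2.INTER_CUBIC))
    np.save(f"pics/{tag}.npy",d,allow_pickle=True); return d
def K(d): return np.array([[d["fx"],0,d["cx"]],[0,d["fy"],d["cy"]],[0,0,1.]])
def ray(d,uv):
    p=cv2.undistortPoints(np.array(uv,float).reshape(-1,1,2),K(d),np.array(d["D"],float)).reshape(-1,2)
    R=np.array(d["R"]);t=np.array(d["t"]).ravel()
    v=np.c_[p,np.ones(len(p))]@R; return -R.T@t, v
def plane(d,uv,z):
    c,v=ray(d,uv); s=(z-c[2])/v[:,2]; return c+v*s[:,None]
def proj(d,X):
    R=np.array(d["R"]);t=np.array(d["t"]).ravel().astype(float)
    return cv2.projectPoints(np.array(X,float).reshape(-1,1,3),cv2.Rodrigues(R)[0],t,K(d),np.array(d["D"],float))[0].reshape(-1,2)
def tri(d1,u1,d2,u2):
    c1,v1=ray(d1,u1);c2,v2=ray(d2,u2);v1=v1[0]/np.linalg.norm(v1[0]);v2=v2[0]/np.linalg.norm(v2[0])
    A=np.c_[v1,-v2];s=np.linalg.lstsq(A,c2-c1,rcond=None)[0]
    return (c1+v1*s[0]+c2+v2*s[1])/2, np.linalg.norm(c1+v1*s[0]-c2-v2*s[1])
E
python3 - <<'E'
from h import *
s=get_state();print({k:np.round(v,3) for k,v in s.items()})
for n in("scene","top"):
    d=snap(n,n+"0"); c,v=ray(d,[[256,192]]);print(n,c,v,d["fx"],d["D"])
E
```

```text
{'time': np.float64(0.0), 'joint_positions': array([ 1.211,  0.322, -0.07 ,  1.452,  0.023,  1.371, -0.057]), 'qd': array([-0.   ,  0.001, -0.001,  0.   , -0.001,  0.001, -0.001]), 'joint_torque': array([ 0.0000e+00, -4.9129e+01, -4.0400e-01, -3.1253e+01, -6.4000e-02,
        4.4000e-02,  0.0000e+00]), 'position': array([ 0.237, -0.605,  0.221]), 'tool_rot': array([-3.085e+00, -5.830e-01,  1.000e-03]), 'ft_force': array([0.739, 0.29 , 0.769]), 'torque': array([-0.027, -0.039, -0.055]), 'grip_width': np.float64(1.003)}
scene [ 1.15193615 -1.02147787  0.94908337] [[-0.42150098  0.68097439 -0.59885977]] 488.55025628316434 [-0.19707742  0.          0.          0.          0.        ]
top [ 0.28597136 -0.03367705  1.13592144] [[ 0.22130577 -0.01155501 -0.97521893]] 394.73080349401977 [0.03111465 0.         0.         0.         0.        ]
```

View pics/scene0.png

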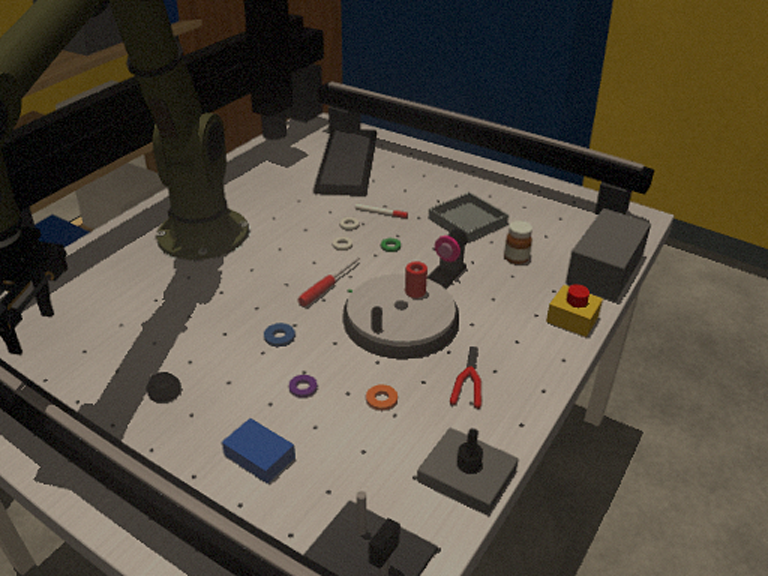

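View pics/top0.png

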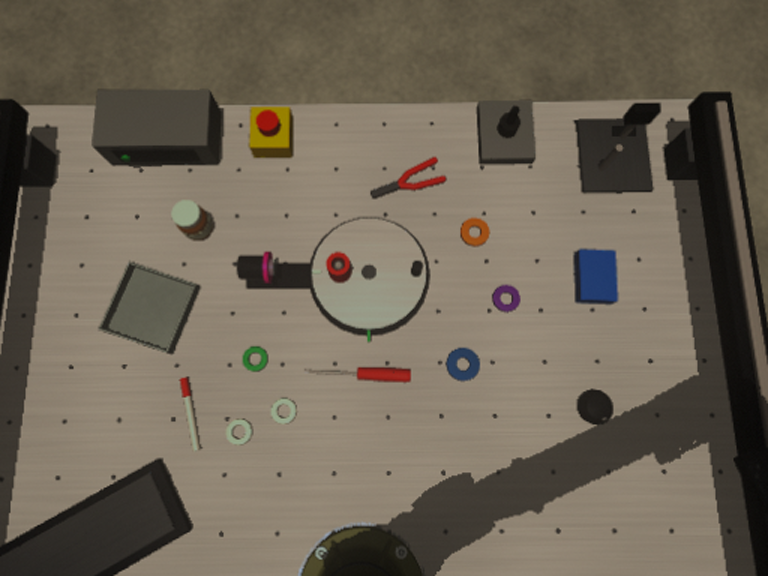

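The scene shows four rings: blue at top-view pixel (463,364), orange (475,232), purple (506,298) and green (255,359). The black blob at (595,407) has no bore, so it is the mouse and there is no black ring. The two pale rings at (238,431) and (284,410) are look-alikes. Next I'll measure.

```bash
cat >> h.py <<'E'
HS={"blue":((98,90,50),(118,255,255)),"orange":((5,140,100),(16,255,255)),"purple":((125,80,40),(155,255,255)),"green":((50,110,50),(80,255,255)),"red":((172,130,50),(180,255,255))}
def hsv(d): return cv2.cvtColor(d["frame"],cv2.COLOR_RGB2HSV)
def blobs(d,col,amin=20):
    h=hsv(d);lo,hi=HS[col];m=cv2.inRange(h,lo,hi)
    if col=="red": m|=cv2.inRange(h,(0,150,50),(4,255,255))
    cs,_=cv2.findContours(m,cv2.RETR_EXTERNAL,cv2.CHAIN_APPROX_NONE);o=[]
    for c in cs:
        f=np.zeros_like(m);cv2.drawContours(f,[c],-1,255,-1);M=cv2.moments(f,True)
        if M["m00"]>=amin:o.append((M["m10"]/M["m00"],M["m01"]/M["m00"],M["m00"],cv2.boundingRect(c),1-(m[f>0]>0).mean()))
    return sorted(o,key=lambda b:-b[2])
E
python3 - <<'E'
from h import *
D={n:np.load(f"pics/{n}0.npy",allow_pickle=True).item() for n in("scene","top")}
for c in HS:
    for n in D:
        print(c,n,[(tuple(np.round(np.array(b[:2])*1.5,1)),b[2],b[3],round(b[4],2),np.round(plane(D[n],[b[:2]],.005)[0,:2],4)) for b in blobs(D[n],c)])
def crop(n,x,y,w,h,s,t):
    im=cv2.cvtColor(D[n]["frame"],cv2.COLOR_RGB2BGR)[y:y+h,x:x+w];im=np.clip(im*1.6,0,255).astype(np.uint8)
    return cv2.resize(im,None,fx=s,fy=s,interpolation=cv2.INTER_CUBIC)
cv2.imwrite("pics/c_top.png",crop("top",150,140,145,100,5,0))
cv2.imwrite("pics/c_sc.png",crop("scene",220,140,120,105,5,0))
a=crop("top",110,215,150,90,5,0);cv2.imwrite("pics/c_rings.png",a)
E
```

```text
blue scene [((np.float64(257.4), np.float64(443.9)), 852.0, (149, 279, 47, 35), np.float64(0.0), array([ 0.544 , -0.4373])), ((np.float64(278.6), np.float64(332.7)), 191.0, (176, 216, 20, 13), np.float64(0.29), array([ 0.3916, -0.1892])), ((np.float64(59.3), np.float64(237.2)), 23.0, (34, 155, 12, 7), np.float64(0.0), array([-0.2916, -0.2115]))]
blue top [((np.float64(597.3), np.float64(274.9)), 831.0, (386, 166, 26, 35), np.float64(0.0), array([ 0.5643, -0.4651])), ((np.float64(462.3), np.float64(363.3)), 354.0, (298, 232, 22, 21), np.float64(0.2), array([ 0.3942, -0.1939]))]
orange scene [((np.float64(381.2), np.float64(395.8)), 252.0, (244, 257, 21, 15), np.float64(0.19), array([ 0.6568, -0.2249]))]
orange top [((np.float64(474.3), np.float64(231.1)), 280.0, (307, 145, 19, 19), np.float64(0.18), array([ 0.6574, -0.2293])), ((np.float64(268.1), np.float64(113.0)), 21.0, (171, 73, 15, 8), np.float64(0.0), array([0.9214, 0.1909]))]
purple scene [((np.float64(302.2), np.float64(384.3)), 188.0, (193, 250, 18, 13), np.float64(0.28), array([ 0.5199, -0.2799]))]
purple top [((np.float64(5
[... 779 characters left out ...]
ray([ 0.3665, -0.026 ])), ((np.float64(398.9), np.float64(213.6)), 26.0, (262, 141, 9, 4), np.float64(0.0), array([0.3527, 0.3348]))]
red top [((np.float64(383.5), np.float64(373.6)), 291.0, (238, 245, 36, 10), np.float64(0.0), array([ 0.3764, -0.0439])), ((np.float64(419.1), np.float64(176.2)), 247.0, (265, 105, 32, 22), np.float64(0.0), array([ 0.7763, -0.1219])), ((np.float64(337.3), np.float64(264.8)), 214.0, (218, 168, 15, 20), np.float64(0.23), array([0.5907, 0.0446])), ((np.float64(266.9), np.float64(121.7)), 164.0, (171, 74, 15, 16), np.float64(0.01), array([0.9014, 0.1928])), ((np.float64(184.7), np.float64(386.9)), 61.0, (120, 252, 7, 13), np.float64(0.0), array([0.3563, 0.3301]))]
```

View pics/c_top.png

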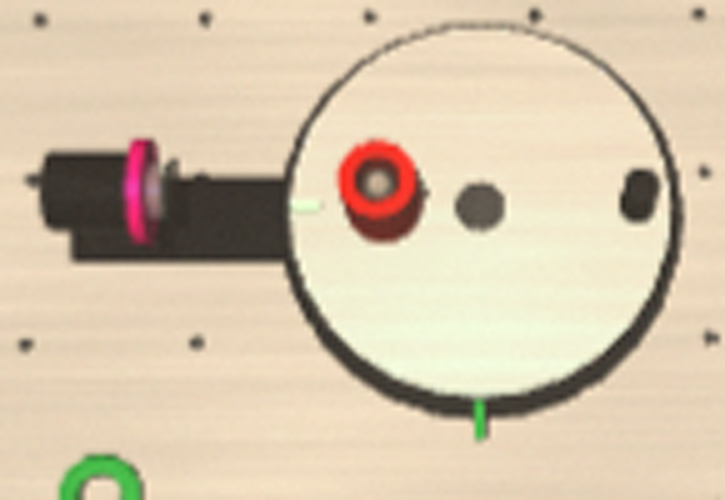

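View pics/c_sc.png

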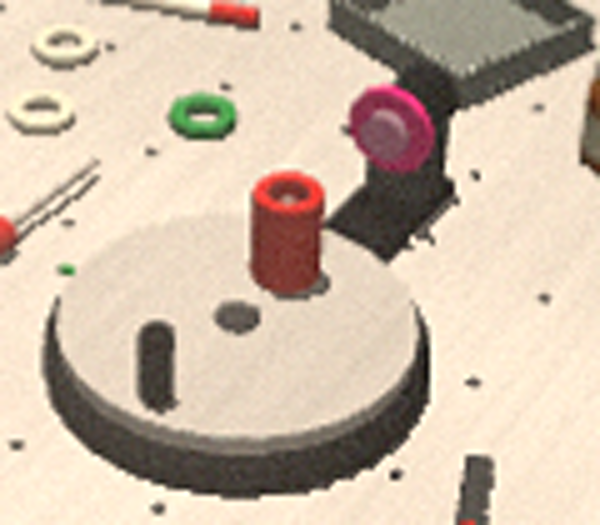

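View pics/c_rings.png

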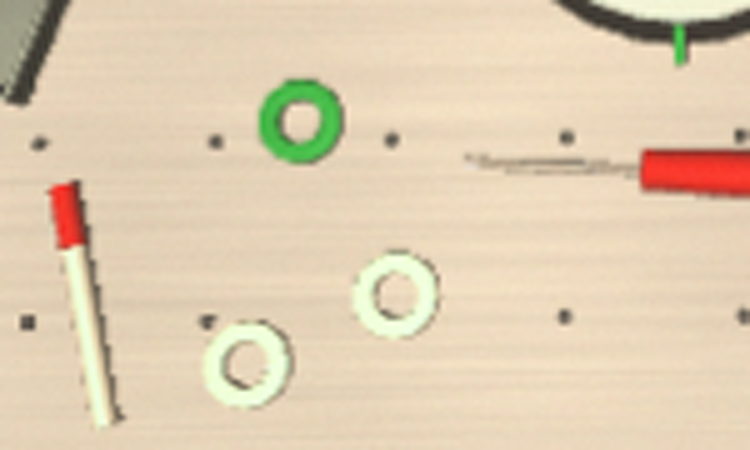

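The ring meant is the saturated green one at full-resolution top pixel (170,239). The two pale rings at (159,288) and (189,274) are nearly white and don't fit. Next I'll triangulate the stage points, ring heights and tray.

```bash
python3 - <<'E'
from h import *
D={n:np.load(f"pics/{n}0.npy",allow_pickle=True).item() for n in("scene","top")}
T,S=D["top"],D["scene"]
P={"hub":((480,207),(237,317)),"knobtop":((645,183),(157,332)),"sleevetop":((377,180),(288,193))}
for k,(a,b) in P.items():
    ua=np.array(a)/5+[150,140];ub=np.array(b)/5+[220,140]
    X,e=tri(T,[ua],S,[ub]);z={"hub":.038,"knobtop":.088,"sleevetop":.1}[k]
    print(k,np.round(X,4),round(e,4),plane(T,[ua],z)[0].round(4),plane(S,[ub],z)[0].round(4))
for c in("blue","orange","purple","green"):
    f=lambda d:[b for b in blobs(d,c) if b[2]<400 and b[1]*1.5>200][0][:2]
    X,e=tri(T,[f(T)],S,[f(S)]);print(c,X.round(4),round(e,4))
# disc edge: bright disc in top
h=hsv(T)
g=cv2.cvtColor(T["frame"],cv2.COLOR_RGB2GRAY)
print(g[140:240:8,190:300:8])
# tray
for d,n,roi in((T,"top",(60,170,80,75)),(S,"scene",(280,125,65,40))):
    x,y,w,hh=roi;im=cv2.cvtColor(d["frame"],cv2.COLOR_RGB2BGR)[y:y+hh,x:x+w];cv2.imwrite(f"pics/tray_{n}.png",cv2.resize(np.clip(im*1.6,0,255).astype(np.uint8),None,fx=6,fy=6,interpolation=cv2.INTER_CUBIC))
E
```

```text
hub [ 0.5686 -0.0169  0.0378] 0.0047 [ 0.5666 -0.0184  0.038 ] [ 0.5702 -0.0151  0.038 ]
knobtop [ 0.5689 -0.1082  0.087 ] 0.0055 [ 0.5664 -0.1098  0.088 ] [ 0.5714 -0.107   0.088 ]
sleevetop [0.5693 0.0383 0.0971] 0.0048 [0.5665 0.0366 0.1   ] [0.5727 0.0369 0.1   ]
blue [ 0.3943 -0.193   0.0089] 0.0012
orange [ 0.6574 -0.2281  0.0077] 0.0024
purple [ 0.5212 -0.2828  0.0079] 0.0018
green [0.4093 0.2019 0.006 ] 0.0019
[[137 140 140 139 139 138 136 134 131 132 132 134 136 136]
 [132 134 135 137 137  95 140 141 141  95 133 133 133 134]
 [137 137 139 138 142 142 142 141 141 140 140 136 135 136]
 [133 134 136 143 142 143 143 144 143 143 143 139 136 134]
 [136 136 129 144  52  70 144 144 144 143 143 143 139 139]
 [ 35  34  34 137  69  69 144  56 146 144 144  36  87 136]
 [ 34  35  35 146 143 147 149 149 149 148 147 146 109 136]
 [138 138 140 148 149 149 150 150 150 147 147 146 137 134]
 [134 134 136  45 151 151 152 152 152 151 149  39 135 135]
 [140 141 141 141  42 153 154 155 153 153  40 135 137 138]
 [137 138 138 139 139  81  40  72  39  86 133 133 133 133]
 [136 136 139 138 138 137 138 123 136 136 134 135 134 134]
 [140 142 143 142 140 138 136 135 136 133 134 134 136 137]]
```

View pics/tray_top.png

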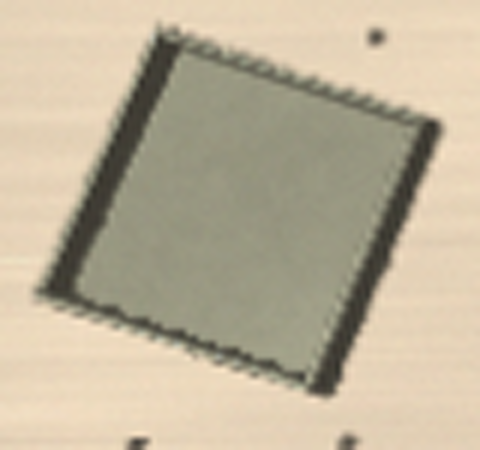

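View pics/tray_scene.png

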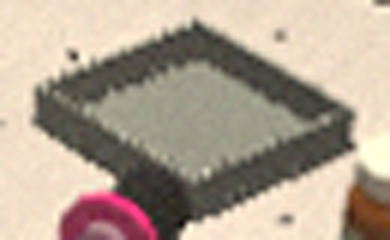

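```bash
cat >> h.py <<'E'
from scipy.spatial.transform import Rotation as Ro
def cur():
    s=get_state();R=Ro.from_rotvec(s["tool_rot"]).as_matrix();return np.array(s["position"]),R
def want(yawdeg):
    a=np.radians(yawdeg);y=np.array([np.cos(a),np.sin(a),0]);z=np.array([0,0,-1.]);return np.c_[np.cross(y,z),y,z]
def delta(p,yaw,base=None):
    P,R=base or cur();t=R.T@(np.array(p)-P);r=np.degrees(Ro.from_matrix(R.T@want(yaw)).as_rotvec());return t,r
def go(p,yaw,g,n=None,hold=0):
    """print rows from now to p,yaw (tool y azimuth)"""
    base=cur();t,r=delta(p,yaw,base)
    n=n or int(np.ceil(max(np.linalg.norm(t)/.035,np.linalg.norm(r)/6.5,1)))
    rows=[[g,*(np.round(t*k/n,3)),*(np.round(r*k/n,1))] for k in range(1,n+1)]
    print("from",base[0].round(4),"yaw",np.degrees(np.arctan2(base[1][1,1],base[1][0,1])).round(2),"total",t.round(4),r.round(2),"n",n)
    for q in rows[:10]:print(",".join(f"{v:g}" for v in q))
E
python3 - <<'E'
from h import *
go((.569,-.108,.2),0,60)
T=np.load("pics/top0.npy",allow_pickle=True).item();S=np.load("pics/scene0.npy",allow_pickle=True).item()
c=np.array([[160,28],[440,122],[325,392],[40,292]])/6+[60,170]
C=plane(T,c,.03);print(C.round(3),C.mean(0))
c=np.array([[196,22],[352,112],[38,95],[193,190]])/6+[280,125];C=plane(S,c,.03);print(C.round(3),C.mean(0))
E
```

```text
from [ 0.2371 -0.6047  0.2215] yaw -68.58 total [ 0.4903 -0.3411  0.0221] [-9.000e-02 -6.000e-02 -6.858e+01] n 18
60,0.027,-0.019,0.001,-0,-0,-3.8
60,0.054,-0.038,0.002,-0,-0,-7.6
60,0.082,-0.057,0.004,-0,-0,-11.4
60,0.109,-0.076,0.005,-0,-0,-15.2
60,0.136,-0.095,0.006,-0,-0,-19.1
60,0.163,-0.114,0.007,-0,-0,-22.9
60,0.191,-0.133,0.009,-0,-0,-26.7
60,0.218,-0.152,0.01,-0,-0,-30.5
60,0.245,-0.171,0.011,-0,-0,-34.3
60,0.272,-0.19,0.012,-0.1,-0,-38.1
[[0.594 0.442 0.03 ]
 [0.546 0.305 0.03 ]
 [0.417 0.351 0.03 ]
 [0.466 0.487 0.03 ]] [0.50571463 0.39628568 0.03      ]
[[0.47  0.487 0.03 ]
 [0.6   0.441 0.03 ]
 [0.43  0.35  0.03 ]
 [0.559 0.306 0.03 ]] [0.51479482 0.395875   0.03      ]
```

play_rows(series=[60,0.027,-0.019,0.001,0,0,-4,60,0.055,-0.038,0.002,0,0,-8,60,0.082,-0.057,0.004,0,0,-12,60,0.109,-0.076,0.005,0,0,-16,60,0.136,-0.095,0.006,0,0,-20,60,0.163,-0.114,0.007,0,0,-24,60,0.19,-0.133,0.009,0,0,-28,60,0.218,-0.152,0.01,0,0,-32,60,0.245,-0.171,0.011,0,0,-36,60,0.272,-0.19,0.012,0,0,-40])

```text
time: 0.93
position: [0.4216, -0.3273, 0.2102]
tool_rot: [-2.698, -1.609, 0.001]
ft_force: [0.4, 0.1, 0.2]
grip_width: 0.601
```

```bash
python3 - <<'E'
from h import *
go((.569,-.108,.18),0,60,n=8)
E
```

```text
from [ 0.4216 -0.3273  0.2102] yaw -28.38 total [0.263  0.0255 0.0301] [ -0.03   0.   -28.38] n 8
60,0.033,0.003,0.004,-0,0,-3.5
60,0.066,0.006,0.008,-0,0,-7.1
60,0.099,0.01,0.011,-0,0,-10.6
60,0.131,0.013,0.015,-0,0,-14.2
60,0.164,0.016,0.019,-0,0,-17.7
60,0.197,0.019,0.023,-0,0,-21.3
60,0.23,0.022,0.026,-0,0,-24.8
60,0.263,0.025,0.03,-0,0,-28.4
```

play_rows(series=[60,0.033,0.003,0.004,0,0,-4,60,0.066,0.006,0.008,0,0,-8,60,0.099,0.01,0.011,0,0,-12,60,0.131,0.013,0.015,0,0,-16,60,0.164,0.016,0.019,0,0,-20,60,0.197,0.019,0.023,0,0,-24,60,0.23,0.022,0.026,0,0,-28,60,0.263,0.025,0.03,0,0,-28.4,60,0.263,0.025,0.03,0,0,-28.4,60,0.263,0.025,0.03,0,0,-28.4])

```text
time: 1.77
position: [0.5692, -0.1071, 0.1798]
tool_rot: [-2.218, -2.222, -0.0]
ft_force: [-0.3, -0.4, -0.7]
grip_width: 0.602
```

```bash
python3 - <<'E'
from h import *
go((.569,-.108,.058),0,60)
for i in range(3):print(get_state()["position"],get_state()["ft_force"])
for n in("top","scene"):
    d=snap(n,n+"1"); p=cur()[0]; u=proj(d,[p])[0];print(n,u)
    x,y=int(u[0]-50),int(u[1]-50);im=cv2.cvtColor(d["frame"],cv2.COLOR_RGB2BGR)[y:y+100,x:x+100].copy()
    im=cv2.resize(np.clip(im*1.8,0,255).astype(np.uint8),None,fx=4,fy=4,interpolation=cv2.INTER_CUBIC);q=((u-[x,y]+.5)*4).astype(int);cv2.circle(im,q.tolist(),3,(0,255,255),1);cv2.imwrite(f"pics/tip_{n}.png",im)
a=np.hstack([cv2.imread("pics/tip_top.png"),cv2.imread("pics/tip_scene.png")]);cv2.imwrite("pics/tip1.png",a)
E
```

```text
from [ 0.5692 -0.1071  0.1798] yaw 0.09 total [-1.000e-03 -1.000e-04  1.218e-01] [-0.07 -0.08  0.09] n 4
60,-0,-0,0.03,-0,-0,0
60,-0.001,-0,0.061,-0,-0,0
60,-0.001,-0,0.091,-0.1,-0.1,0.1
60,-0.001,-0,0.122,-0.1,-0.1,0.1
[ 0.56923208 -0.10714758  0.17977934] [-0.30981667 -0.39787432 -0.69757061]
[ 0.56923208 -0.10714758  0.17977934] [-0.30981667 -0.39787432 -0.69757061]
[ 0.56923208 -0.10714758  0.17977934] [-0.30981667 -0.39787432 -0.69757061]
top [281.2684151  166.30439928]
scene [249.93435933 180.22097083]
```

View pics/tip1.png

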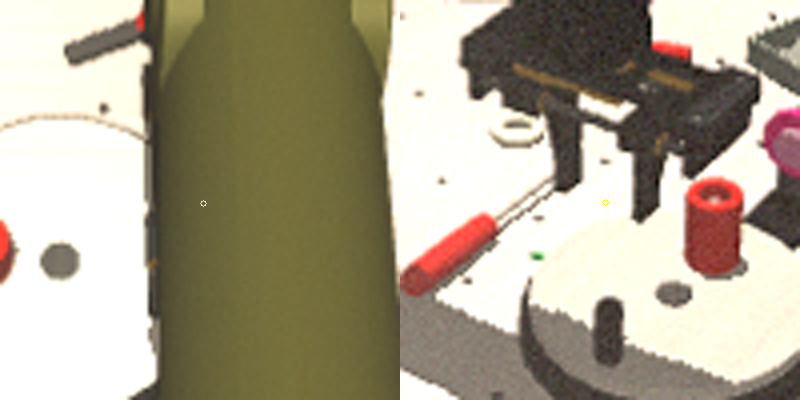

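The scene view shows the fingertip midpoint at crop (606,205) against a predicted (605,203). So the scene calibration agrees with the arm to about 1.5 mm, and I'll weight it more. Descending on the knob.

play_rows(force=25, series=[60,0,0.001,0.03,0,0,0,60,0,0.001,0.06,0,0,0,60,0,0.001,0.09,0,0,0,60,0,0.001,0.115,0,0,0,60,0,0.001,0.126,0,0,0,60,0,0.001,0.126,0,0,0,0,0,0.001,0.126,0,0,0,0,0,0.001,0.126,0,0,0,0,0,0.001,0.126,0,0,0,0,0,0.001,0.126,0,0,0])

```text
time: 2.7
position: [0.5711, -0.1103, 0.0563]
tool_rot: [2.223, 2.216, 0.002]
ft_force: [0.7, -0.1, -0.6]
grip_width: 0.382
```

play_rows(series=[0,0,0,0,0,0,0,0,0,0,0,0,0,0,0,0,0,0,0,0,0])

```text
time: 2.95
position: [0.5698, -0.1101, 0.0552]
tool_rot: [2.225, 2.218, -0.001]
ft_force: [-3.6, 0.9, 5.2]
grip_width: 0.222
```

```bash
python3 - <<'E'
from h import *
P,R=cur();print(P,get_state()["ft_force"],get_state()["grip_width"])
d=snap("scene","scene2")
im=cv2.cvtColor(d["frame"],cv2.COLOR_RGB2BGR)[130:250,200:330];cv2.imwrite("pics/s2.png",cv2.resize(np.clip(im*1.8,0,255).astype(np.uint8),None,fx=5,fy=5,interpolation=cv2.INTER_CUBIC))
E
```

```text
[ 0.56975346 -0.11008383  0.05520729] [-3.60170742  0.91876247  5.18060833] 0.22168556559224764
```

View pics/s2.png

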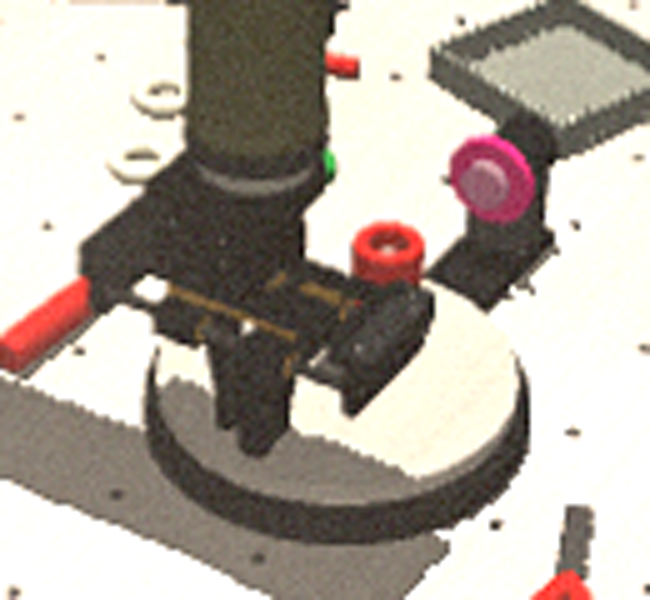

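play_rows(force=30, series=[0,0,0.007,0,0,0,-4.5,0,0.001,0.0145,0,0,0,-9,0,0.0025,0.0215,0,0,0,-13.5,0,0.0045,0.0285,0,0,0,-18,0,0.007,0.035,0,0,0,-22.5,0,0.01,0.042,0,0,0,-27,0,0.0135,0.048,0,0,0,-31.5,0,0.0175,0.054,0,0,0,-36,0,0.022,0.0595,0,0,0,-40.5,0,0.027,0.065,0,0,0,-45])

```text
time: 3.83
position: [0.6353, -0.084, 0.0552]
tool_rot: [1.203, 2.902, -0.002]
ft_force: [-2.3, -1.1, 4.5]
grip_width: 0.223
```

```bash
python3 - <<'E'
from h import *
s=get_state();P,R=cur();print(P,np.degrees(np.arctan2(R[1,1],R[0,1])),s["ft_force"],s["grip_width"],R[2])
go((.570+.092,-.0165,.055),90,0)
E
```

```text
[ 0.63533858 -0.08395119  0.0552142 ] 44.95996233719512 [-2.25258097 -1.12266157  4.53754646] 0.22289619621756432 [-7.89505851e-04 -8.31867483e-04 -9.99999342e-01]
from [ 0.6353 -0.084   0.0552] yaw 44.96 total [0.0289 0.0665 0.0001] [-6.000e-02  2.000e-02 -4.504e+01] n 7
0,0.004,0.01,0,-0,0,-6.4
0,0.008,0.019,0,-0,0,-12.9
0,0.012,0.029,0,-0,0,-19.3
0,0.017,0.038,0,-0,0,-25.7
0,0.021,0.048,0,-0,0,-32.2
0,0.025,0.057,0,-0.1,0,-38.6
0,0.029,0.067,0,-0.1,0,-45
```

play_rows(force=30, series=[0,0,0.007,0,0,0,-4.5,0,0.001,0.0145,0,0,0,-9,0,0.0025,0.0215,0,0,0,-13.5,0,0.0045,0.0285,0,0,0,-18,0,0.007,0.035,0,0,0,-22.5,0,0.01,0.042,0,0,0,-27,0,0.0135,0.048,0,0,0,-31.5,0,0.0175,0.054,0,0,0,-36,0,0.022,0.0595,0,0,0,-40.5,0,0.027,0.065,0,0,0,-45])

```text
time: 4.67
position: [0.6638, -0.0178, 0.0553]
tool_rot: [-0.001, 3.138, 0.001]
ft_force: [1.1, 1.2, 2.0]
grip_width: 0.222
```

```bash
python3 - <<'E'
from h import *
s=get_state();P,R=cur();print(P,np.degrees(np.arctan2(R[1,1],R[0,1])),s["ft_force"],s["grip_width"],s["joint_positions"])
E
```

```text
[ 0.66379805 -0.01776612  0.05528946] 90.02216527033757 [1.10311609 1.18251295 1.9901698 ] 0.22213708457126446 [ 0.59023897  0.61680754 -0.82491813  1.57370323  0.48166458  1.16140929
  1.23464823]
```

play_rows(series=[50,0,0,0,0,0,0,50,0,0,0,0,0,0,50,0,0,0,0,0,0,50,0,0,0,0,0,0,60,0,0,-0.03,0,0,0,60,0,0,-0.06,0,0,0,60,0,0,-0.09,0,0,0,60,0,0,-0.12,0,0,0,60,-0.03,0,-0.13,0,0,0,60,-0.04,0,-0.13,0,0,0])

```text
time: 5.5
position: [0.7057, -0.0187, 0.1889]
tool_rot: [0.009, 3.134, -0.001]
ft_force: [0.1, -0.8, -0.0]
grip_width: 0.599
```

```bash
python3 - <<'E'
from h import *
print(get_state()["position"])
for n,(x,y,w,h) in(("scene",(215,130,130,110)),("top",(150,140,145,110))):
    d=snap(n,n+"3")
    im=cv2.cvtColor(d["frame"],cv2.COLOR_RGB2BGR)[y:y+h,x:x+w];cv2.imwrite(f"pics/{n}3c.png",cv2.resize(np.clip(im*1.8,0,255).astype(np.uint8),None,fx=5,fy=5,interpolation=cv2.INTER_CUBIC))
E
```

```text
[ 0.70570515 -0.0187258   0.18889062]
```

View pics/scene3c.png

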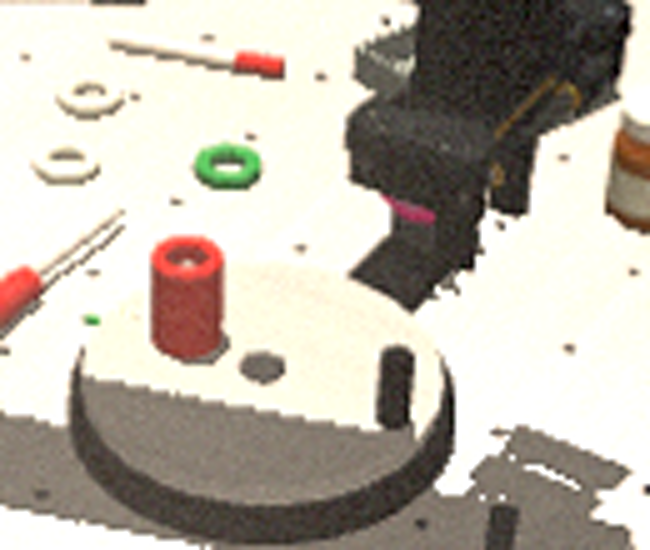

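View pics/top3c.png

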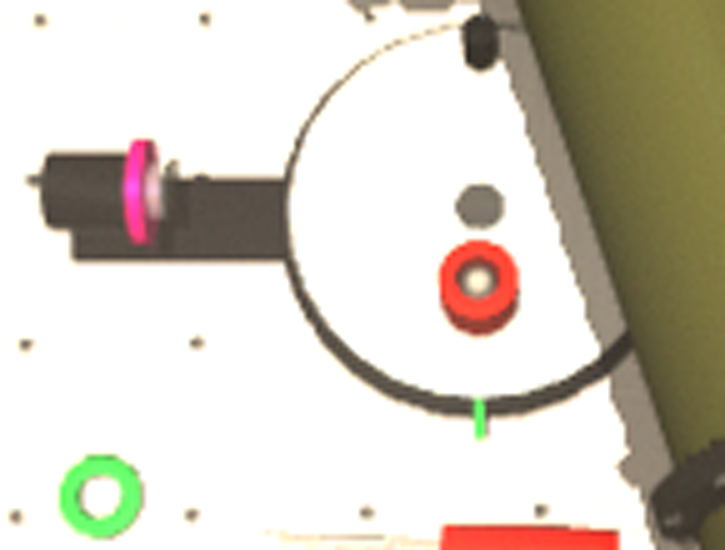

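The stage is at the green mark: post and sleeve at top crop (479,280), knob at (481,30), sleeve still on. Next I'll measure the sleeve.

```bash
python3 - <<'E'
from h import *
T,S=[np.load(f"pics/{n}3.npy",allow_pickle=True).item() for n in("top","scene")]
for a,b,z in(((479,279),(187,253),.1),((480,206),(263,366),.038),((481,27),(398,354),.088)):
    ua=np.array(a)/5+[150,140];ub=np.array(b)/5+[215,130];print(tri(T,[ua],S,[ub]),plane(T,[ua],z)[0].round(4),plane(S,[ub],z)[0].round(4))
go((.515,-.017,.19),90,80)
E
```

```text
(array([ 0.51318872, -0.01656583,  0.10031709]), np.float64(0.005925699198204149)) [ 0.5109 -0.0184  0.1   ] [ 0.5148 -0.0137  0.1   ]
(array([ 0.56908521, -0.01684721,  0.03869449]), np.float64(0.0050257062631433695)) [ 0.5672 -0.0184  0.038 ] [ 0.5702 -0.014   0.038 ]
(array([ 0.65991394, -0.01895693,  0.08780317]), np.float64(0.004897302152843203)) [ 0.6578 -0.0204  0.088 ] [ 0.6615 -0.0169  0.088 ]
from [ 0.7034 -0.0185  0.1848] yaw 89.73 total [ 0.1884  0.0006 -0.0055] [ 0.04  0.07 -0.27] n 6
80,0.031,0,-0.001,0,0,-0
80,0.063,0,-0.002,0,0,-0.1
80,0.094,0,-0.003,0,0,-0.1
80,0.126,0,-0.004,0,0,-0.2
80,0.157,0.001,-0.005,0,0.1,-0.2
80,0.188,0.001,-0.005,0,0.1,-0.3
```

play_rows(series=[80,0.02,0,0,0,0,0,80,0.05,0,0,0,0,0,80,0.085,0,0,0,0,0,80,0.12,0,0,0,0,0,80,0.155,0,0,0,0,0,80,0.18,0.001,0,0,0,0,80,0.189,0.001,0,0,0,0,80,0.189,0.001,0,0,0,0,80,0.189,0.001,0,0,0,0,80,0.189,0.001,0,0,0,0])

```text
time: 6.43
position: [0.5133, -0.017, 0.1843]
tool_rot: [0.006, 3.142, 0.0]
ft_force: [-0.9, -0.6, 0.0]
grip_width: 0.801
```

```bash
python3 - <<'E'
from h import *
go((.514,-.017,.056),90,80)
S=snap("scene","scene4")
im=cv2.cvtColor(S["frame"],cv2.COLOR_RGB2BGR)[100:220,195:325];u=proj(S,[cur()[0]])[0];im=cv2.resize(np.clip(im*1.8,0,255).astype(np.uint8),None,fx=5,fy=5);cv2.circle(im,((u-[195,100]+.5)*5).astype(int).tolist(),4,(0,255,255),1);cv2.imwrite("pics/s4.png",im)
E
```

```text
from [ 0.5133 -0.017   0.1843] yaw 89.77 total [-0.0007  0.      0.1283] [ 0.    0.   -0.23] n 4
80,-0,0,0.032,0,0,-0.1
80,-0,0,0.064,0,0,-0.1
80,-0.001,0,0.096,0,0,-0.2
80,-0.001,0,0.128,0,0,-0.2
```

View pics/s4.png

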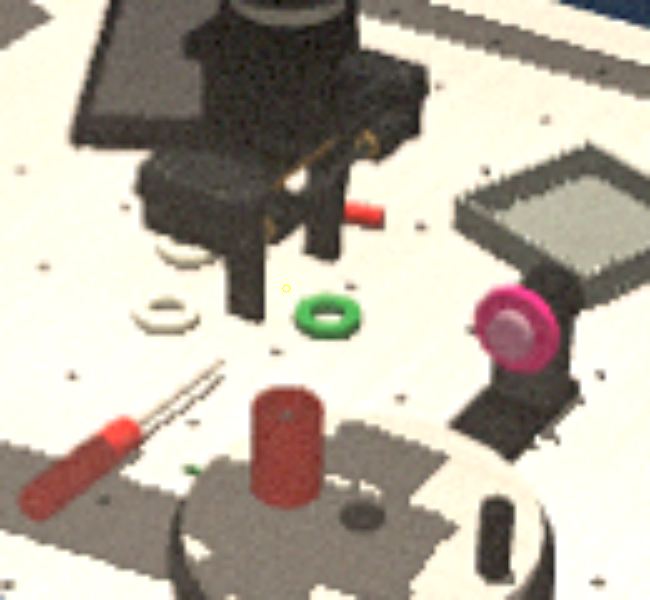

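play_rows(force=20, series=[80,0,0,0.03,0,0,0,80,0,0,0.06,0,0,0,80,0,0,0.09,0,0,0,80,0,0,0.115,0,0,0,80,0,0,0.126,0,0,0,80,0,0,0.126,0,0,0,0,0,0,0.126,0,0,0,0,0,0,0.126,0,0,0,0,0,0,0.126,0,0,0,0,0,0,0.126,0,0,0])

```text
time: 7.32
position: [0.5143, -0.0169, 0.06]
tool_rot: [0.005, 3.139, -0.001]
ft_force: [-0.4, -0.1, 0.1]
grip_width: 0.584
```

```bash
python3 - <<'E'
from h import *
s=get_state();print(s["position"],s["ft_force"],s["grip_width"]*87)
E
```

```text
[ 0.51430551 -0.01688669  0.05995343] [-0.35721992 -0.1045361   0.10736012] 50.8474188156343
```

Closing the rest of the way, then lifting.

play_rows(force=20, series=[0,0,0,0,0,0,0,0,0,0,0,0,0,0,0,0,0,0,0,0,0,0,0,0,-0.01,0,0,0,0,0,0,-0.03,0,0,0,0,0,0,-0.055,0,0,0,0,0,0,-0.08,0,0,0,0,0,0,-0.105,0,0,0,0,0,0,-0.125,0,0,0,0,0,0,-0.13,0,0,0])

```text
time: 8.15
position: [0.5149, -0.0164, 0.1921]
tool_rot: [0.005, 3.136, -0.003]
ft_force: [0.2, 0.8, -0.5]
grip_width: 0.508
```

```bash
python3 - <<'E'
from h import *
s=get_state();print(s["position"],s["ft_force"],s["grip_width"]*87)
go((.51,.396,.187),90,0)
S=snap("scene","scene5")
im=cv2.cvtColor(S["frame"],cv2.COLOR_RGB2BGR)[80:220,195:325];im=cv2.resize(np.clip(im*1.8,0,255).astype(np.uint8),None,fx=4,fy=4);cv2.imwrite("pics/s5.png",im)
E
```

```text
[ 0.51488852 -0.01644745  0.19214955] [ 0.15265378  0.83086588 -0.51388597] 44.206951134279805
from [ 0.5149 -0.0164  0.1921] yaw 89.83 total [0.0061 0.4124 0.0044] [-0.09  0.29 -0.17] n 12
0,0.001,0.034,0,-0,0,-0
0,0.001,0.069,0.001,-0,0,-0
0,0.002,0.103,0.001,-0,0.1,-0
0,0.002,0.137,0.001,-0,0.1,-0.1
0,0.003,0.172,0.002,-0,0.1,-0.1
0,0.003,0.206,0.002,-0,0.1,-0.1
0,0.004,0.241,0.003,-0.1,0.2,-0.1
0,0.004,0.275,0.003,-0.1,0.2,-0.1
0,0.005,0.309,0.003,-0.1,0.2,-0.1
0,0.005,0.344,0.004,-0.1,0.2,-0.1
```

View pics/s5.png

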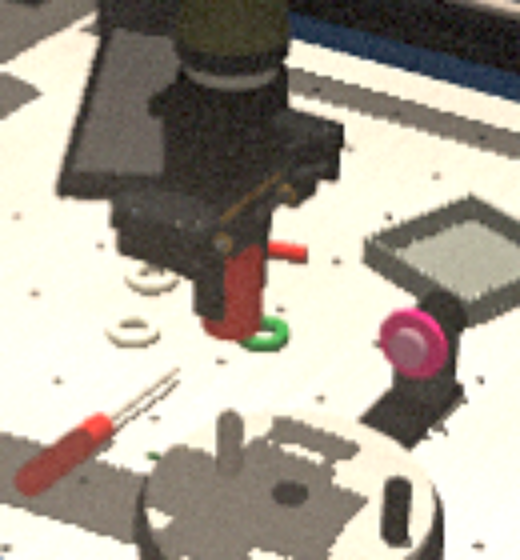

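play_rows(series=[0,0,0.015,0,0,0,0,0,0,0.04,0,0,0,0,0,0,0.075,0,0,0,0,0,0,0.11,0,0,0,0,0,0,0.145,0,0,0,0,0,0.002,0.18,0,0,0,0,0,0.003,0.215,0,0,0,0,0,0.004,0.25,0,0,0,0,0,0.005,0.285,0,0,0,0,0,0.006,0.32,0,0,0,0])

```text
time: 9.03
position: [0.5072, 0.3043, 0.1867]
tool_rot: [-0.005, -3.139, 0.002]
ft_force: [1.1, -0.8, -0.2]
grip_width: 0.505
```

play_rows(series=[0,0,0.03,0,0,0,0,0,0,0.06,0,0,0,0,0,0,0.08,0,0,0,0,0,0,0.092,0.01,0,0,0,0,0,0.092,0.03,0,0,0,0,0,0.092,0.06,0,0,0,0,0,0.092,0.09,0,0,0,0,0,0.092,0.11,0,0,0,0,0,0.092,0.12,0,0,0,0,0,0.092,0.12,0,0,0])

```text
time: 9.87
position: [0.5064, 0.3935, 0.0646]
tool_rot: [-0.004, -3.136, 0.006]
ft_force: [-0.0, -0.2, -0.1]
grip_width: 0.504
```

```bash
python3 - <<'E'
from h import *
s=get_state();print(s["position"],s["ft_force"],s["grip_width"]*87)
go((.51,.396,.03),90,0)
S=snap("scene","scene6")
T=snap("top","top6")
im=cv2.cvtColor(S["frame"],cv2.COLOR_RGB2BGR)[80:230,225:355];im=cv2.resize(np.clip(im*1.8,0,255).astype(np.uint8),None,fx=4,fy=4);cv2.imwrite("pics/s6.png",im)
E
```

```text
[0.50643644 0.39352409 0.06464819] [-0.02101548 -0.22808679 -0.12176125] 43.85959588828584
from [0.5064 0.3935 0.0646] yaw 89.85 total [-0.0037  0.0026  0.0346] [-0.21 -0.31 -0.15] n 1
0,-0.004,0.003,0.035,-0.2,-0.3,-0.1
```

View pics/s6.png

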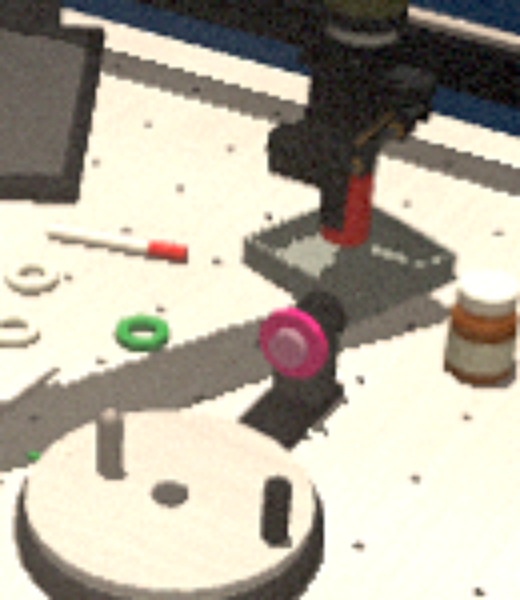

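View pics/top6.png

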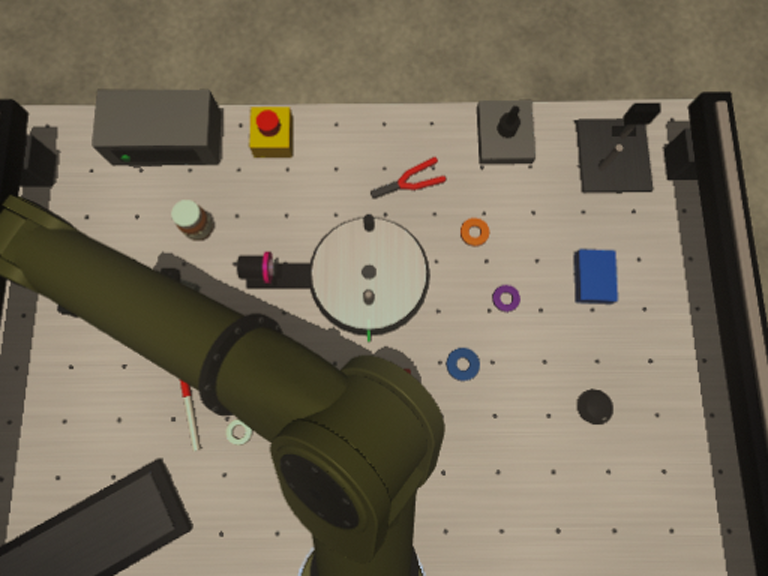

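The sleeve is over the tray centre and the post stands at scene crop (110,440). Lowering.

play_rows(series=[0,0,0,0.01,0,0,0,0,0,0,0.02,0,0,0,0,0,0,0.028,0,0,0,0,0,0,0.034,0,0,0,0,0,0,0.037,0,0,0,0,0,0,0.037,0,0,0])

```text
time: 10.47
position: [0.508, 0.3948, 0.0305]
tool_rot: [-0.005, -3.14, 0.002]
ft_force: [0.1, 0.8, -1.2]
grip_width: 0.508
```

```bash
python3 - <<'E'
from h import *
T,S=[np.load(f"pics/{n}6.npy",allow_pickle=True).item() for n in("top","scene")]
for n,d,(x,y,w,h) in(("top",T,(225,180,40,40)),("scene",S,(235,170,40,50))):
    im=cv2.cvtColor(d["frame"],cv2.COLOR_RGB2BGR)[y:y+h,x:x+w];im=cv2.resize(np.clip(im*1.5,0,255).astype(np.uint8),None,fx=12,fy=12,interpolation=cv2.INTER_CUBIC);cv2.imwrite(f"pics/post_{n}.png",im)
E
```

```text
(no output)
```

View pics/post_top.png

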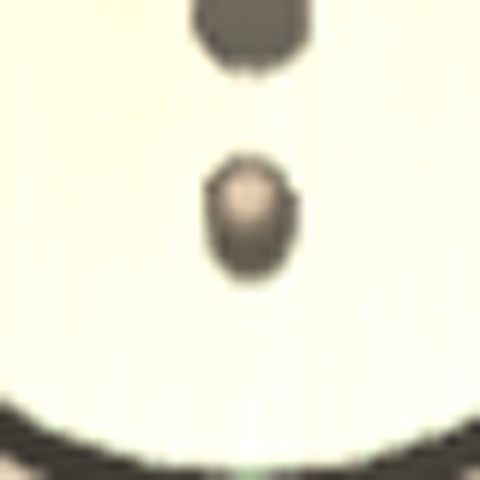

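View pics/post_scene.png

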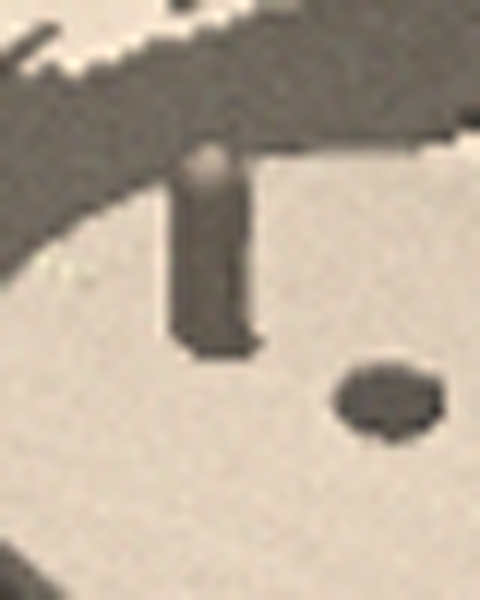

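play_rows(series=[0,0,0,0.003,0,0,0,0,0,0,0.005,0,0,0,0,0,0,0.005,0,0,0])

```text
time: 10.72
position: [0.5084, 0.3952, 0.0263]
tool_rot: [-0.005, -3.141, 0.0]
ft_force: [0.4, 0.4, -0.5]
grip_width: 0.502
```

```bash
python3 - <<'E'
from h import *
T,S=[np.load(f"pics/{n}6.npy",allow_pickle=True).item() for n in("top","scene")]
ua=np.array([249,190])/12+[225,180];ub=np.array([209,157])/12+[235,170]
print(tri(T,[ua-.5],S,[ub-.5]),plane(T,[ua-.5],.092),plane(S,[ub-.5],.092))
s=get_state();print(s["position"],s["ft_force"],s["grip_width"]*87)
E
```

```text
(array([ 0.51408796, -0.01642255,  0.09384341]), np.float64(0.0013806322779345427)) [[ 0.51394137 -0.0168291   0.092     ]] [[ 0.51314645 -0.01367819  0.092     ]]
[0.50837234 0.39521114 0.0262902 ] [ 0.3557994   0.44964352 -0.51376501] 43.67432556325638
```

play_rows(series=[0,0,0,0.003,0,0,0,0,0,0,0.004,0,0,0,0,0,0,0.004,0,0,0])

```text
time: 10.97
position: [0.5087, 0.3956, 0.0256]
tool_rot: [0.005, 3.14, -0.002]
ft_force: [-4.2, -4.9, 14.9]
grip_width: 0.506
```

Contact with the tray floor (15 N). Opening to about 55 mm and lifting.

play_rows(series=[70,0,0,-0.002,0,0,0,70,0,0,-0.002,0,0,0,70,0,0,-0.002,0,0,0,70,0,0,-0.01,0,0,0,70,0,0,-0.035,0,0,0,70,0,0,-0.065,0,0,0,70,0,0,-0.095,0,0,0,75,0,0,-0.125,0,0,0,90,0,-0.01,-0.15,0,0,0,90,0,-0.03,-0.16,0,0,0])

```text
time: 11.8
position: [0.5079, 0.3694, 0.1872]
tool_rot: [-0.002, 3.138, 0.009]
ft_force: [0.2, 0.0, 1.1]
grip_width: 0.823
```

```bash
python3 - <<'E'
from h import *
s=get_state();print(s["position"],s["ft_force"],s["grip_width"]*87, s["joint_positions"].round(2) if hasattr(s["joint_positions"],"round") else s["joint_positions"])
S=snap("scene","scene7");T=snap("top","top7")
im=cv2.cvtColor(S["frame"],cv2.COLOR_RGB2BGR)[110:200,255:355];cv2.imwrite("pics/s7.png",cv2.resize(np.clip(im*1.8,0,255).astype(np.uint8),None,fx=5,fy=5))
for c in("blue","orange","purple"):
  for d in(T,S):
    b=[b for b in blobs(d,c) if 100<b[2]<400 and b[1]*1.5>200][0];print(c,b[2],plane(d,[b[:2]],.005)[0].round(4))
go((.394,-.192,.16),-26,90)
E
```

```text
[0.507923   0.36941514 0.18718876] [0.24228262 0.00150648 1.07983391] 71.56068733828668 [ 0.11  0.48 -1.05  1.54  0.42  1.36  0.6 ]
blue 355.0 [ 0.3942 -0.1938  0.005 ]
blue 193.0 [ 0.3921 -0.1895  0.005 ]
orange 279.0 [ 0.6571 -0.229   0.005 ]
orange 254.0 [ 0.6567 -0.225   0.005 ]
purple 243.0 [ 0.5211 -0.2839  0.005 ]
purple 189.0 [ 0.5198 -0.28    0.005 ]
from [0.5104 0.3636 0.1851] yaw 89.63 total [ 0.113  -0.5563  0.0248] [  0.24   0.17 115.63] n 18
90,0.006,-0.031,0.001,0,0,6.4
90,0.013,-0.062,0.003,0,0,12.8
90,0.019,-0.093,0.004,0,0,19.3
90,0.025,-0.124,0.006,0.1,0,25.7
90,0.031,-0.155,0.007,0.1,0,32.1
90,0.038,-0.185,0.008,0.1,0.1,38.5
90,0.044,-0.216,0.01,0.1,0.1,45
90,0.05,-0.247,0.011,0.1,0.1,51.4
90,0.056,-0.278,0.012,0.1,0.1,57.8
90,0.063,-0.309,0.014,0.1,0.1,64.2
```

View pics/s7.png

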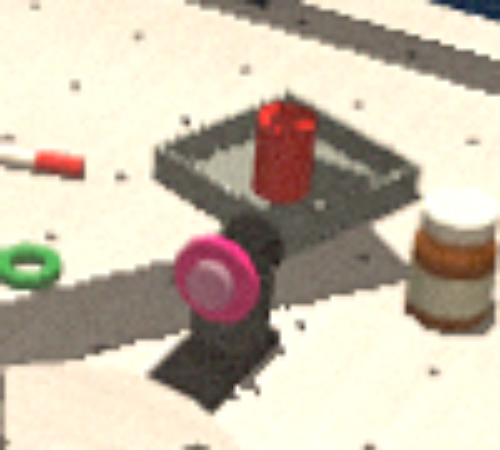

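The sleeve stands in the tray. Now the blue ring: top pixel (308,242), 63 mm, and the only blue ring in view (the other blue thing is the rectangular lens case).

play_rows(series=[95,0.004,-0.025,0,0,0,2,95,0.009,-0.055,0,0,0,5,95,0.014,-0.09,0,0,0,8,95,0.018,-0.125,0,0,0,11,95,0.02,-0.16,0,0,0,14,95,0.02,-0.195,0,0,0,17,95,0.02,-0.23,0,0,0,20,95,0.02,-0.265,0,0,0,23,95,0.02,-0.3,0,0,0,26,95,0.02,-0.335,0,0,0,26])

```text
time: 12.73
position: [0.4867, 0.029, 0.1821]
tool_rot: [-0.715, -3.059, 0.0]
ft_force: [1.5, -0.4, 0.1]
grip_width: 0.951
```

```bash
python3 - <<'E'
from h import *
go((.3935,-.192,.12),64,95,n=9)
E
```

```text
from [0.4867 0.029  0.1821] yaw 63.7 total [-0.0144 -0.2393  0.0621] [-0.02 -0.01 -0.3 ] n 9
95,-0.002,-0.027,0.007,-0,-0,-0
95,-0.003,-0.053,0.014,-0,-0,-0.1
95,-0.005,-0.08,0.021,-0,-0,-0.1
95,-0.006,-0.106,0.028,-0,-0,-0.1
95,-0.008,-0.133,0.035,-0,-0,-0.2
95,-0.01,-0.16,0.041,-0,-0,-0.2
95,-0.011,-0.186,0.048,-0,-0,-0.2
95,-0.013,-0.213,0.055,-0,-0,-0.3
95,-0.014,-0.239,0.062,-0,-0,-0.3
```

play_rows(series=[95,-0.002,-0.027,0,0,0,0,95,-0.003,-0.053,0.004,0,0,0,95,-0.005,-0.08,0.012,0,0,0,95,-0.006,-0.11,0.02,0,0,0,95,-0.008,-0.14,0.03,0,0,0,95,-0.01,-0.17,0.04,0,0,0,95,-0.011,-0.2,0.05,0,0,0,95,-0.013,-0.225,0.058,0,0,0,95,-0.014,-0.239,0.062,0,0,0,95,-0.014,-0.239,0.062,0,0,0])

```text
time: 13.57
position: [0.3919, -0.1925, 0.1188]
tool_rot: [-0.719, -3.055, -0.001]
ft_force: [0.6, -0.8, -0.1]
grip_width: 0.948
```

```bash
python3 - <<'E'
from h import *
s=get_state();print(s["position"],s["ft_force"],s["grip_width"]*87, np.round(s["joint_positions"],2))
go((.3935,-.192,.01),64,95)
S=snap("scene","scene8")
u=proj(S,[cur()[0]])[0]
im=cv2.cvtColor(S["frame"],cv2.COLOR_RGB2BGR)[160:260,130:230];im=cv2.resize(np.clip(im*1.8,0,255).astype(np.uint8),None,fx=5,fy=5);cv2.circle(im,((u-[130,160]+.5)*5).astype(int).tolist(),4,(0,255,255),1);cv2.imwrite("pics/s8.png",im)
E
```

```text
[ 0.39190666 -0.1924957   0.11877383] [ 0.56695339 -0.76293087 -0.0924802 ] 82.49110403820752 [ 1.1  -0.03 -0.68  2.06 -0.02  1.11  1.53]
from [ 0.3919 -0.1925  0.1188] yaw 63.53 total [-0.0016  0.0012  0.1088] [-0.   -0.19 -0.47] n 4
95,-0,0,0.027,-0,-0,-0.1
95,-0.001,0.001,0.054,-0,-0.1,-0.2
95,-0.001,0.001,0.082,-0,-0.1,-0.4
95,-0.002,0.001,0.109,-0,-0.2,-0.5
```

View pics/s8.png

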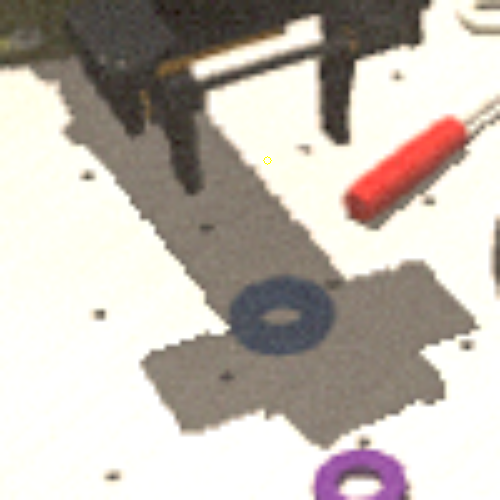

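play_rows(series=[95,-0.001,0.001,0.027,0,0,0,95,-0.001,0.001,0.054,0,0,0,95,-0.001,0.001,0.08,0,0,0,95,-0.001,0.001,0.1,0,0,0,95,-0.001,0.001,0.11,0,0,0,95,-0.001,0.001,0.11,0,0,0,95,-0.001,0.001,0.11,0,0,0])

```text
time: 14.2
position: [0.3964, -0.1889, 0.0109]
tool_rot: [0.709, 3.06, 0.001]
ft_force: [-0.5, 0.1, 0.4]
grip_width: 0.953
```

```bash
python3 - <<'E'
from h import *
s=get_state();print(s["position"],s["ft_force"],s["grip_width"]*87, np.round(s["joint_positions"],2))
go((.3935,-.192,.004),64,95)
S=snap("scene","scene9")
im=cv2.cvtColor(S["frame"],cv2.COLOR_RGB2BGR)[170:260,130:230];im=cv2.resize(np.clip(im*2.2,0,255).astype(np.uint8),None,fx=6,fy=6);cv2.imwrite("pics/s9.png",im)
E
```

```text
[ 0.39642971 -0.18885175  0.01088961] [-0.46619107  0.09910677  0.43703054] 82.94115155682518 [ 1.05  0.16 -0.69  2.15  0.13  0.87  1.39]
from [ 0.3964 -0.1889  0.0109] yaw 63.91 total [ 0.0012 -0.0041  0.0069] [ 0.04 -0.01 -0.09] n 1
95,0.001,-0.004,0.007,0,-0,-0.1
```

View pics/s9.png

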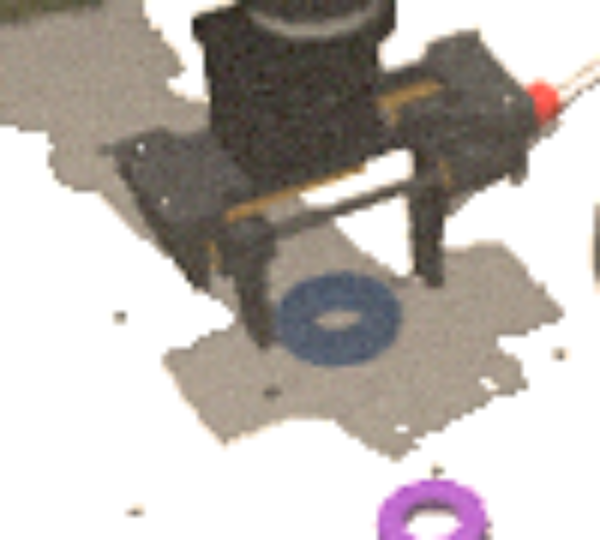

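play_rows(force=12, series=[95,0.001,-0.003,0.004,0,0,0,95,0.001,-0.003,0.007,0,0,0,95,0.001,-0.003,0.007,0,0,0,60,0.001,-0.003,0.007,0,0,0,60,0.001,-0.003,0.007,0,0,0,60,0.001,-0.003,0.007,0,0,0,60,0.001,-0.003,0.007,0,0,0,60,0.001,-0.003,0.007,0,0,0])

```text
time: 14.92
position: [0.3936, -0.1922, 0.0037]
tool_rot: [0.712, 3.06, -0.0]
ft_force: [-0.6, 0.1, 0.3]
grip_width: 0.723
```

```bash
python3 - <<'E'
from h import *
s=get_state();print(s["position"],s["ft_force"],s["grip_width"]*87, np.round(s["joint_positions"],2))
E
```

```text
[ 0.39361872 -0.19217976  0.00370514] [-0.5734392   0.11882266  0.29215805] 62.8945969768318 [ 1.05  0.17 -0.69  2.16  0.14  0.85  1.39]
```

play_rows(series=[95,0,0,0,0,0,0,95,0,0,0,0,0,0,95,0,0,0,0,0,5,95,0,0,0,0,0,12,95,0,0,0,0,0,19,95,0,0,0,0,0,26,95,0,0,0,0,0,33,95,0,0,0,0,0,40,95,0,0,0,0,0,47,95,0,0,0,0,0,47])

```text
time: 15.75
position: [0.3935, -0.192, 0.0035]
tool_rot: [1.876, 2.52, -0.0]
ft_force: [-0.0, -0.6, -1.0]
grip_width: 0.947
```

play_rows(series=[95,0,0,0,0,0,7,95,0,0,0,0,0,14,95,0,0,0,0,0,21,95,0,0,0,0,0,28,95,0,0,0,0,0,35,95,0,0,0,0,0,42,95,0,0,0,0,0,43,95,0,0,0,0,0,43])

```text
time: 16.42
position: [0.3935, -0.1921, 0.0035]
tool_rot: [2.663, 1.667, -0.0]
ft_force: [0.4, -0.5, -0.3]
grip_width: 0.948
```

```bash
python3 - <<'E'
from h import *
s=get_state();print(s["position"],s["ft_force"],s["grip_width"]*87, np.round(s["joint_positions"],2))
go((.3936,-.192,.004),-26,95)
S=snap("scene","scene10")
im=cv2.cvtColor(S["frame"],cv2.COLOR_RGB2BGR)[170:260,130:230];im=cv2.resize(np.clip(im*2.2,0,255).astype(np.uint8),None,fx=6,fy=6);cv2.imwrite("pics/s10.png",im)
E
```

```text
[ 0.39348101 -0.19205691  0.00352597] [ 0.41167525 -0.475759   -0.26076402] 82.45010733947677 [ 0.9   0.15 -0.52  2.17  0.1   0.85 -0.14]
from [ 0.3935 -0.1921  0.0035] yaw -25.92 total [ 0.0001  0.0001 -0.0005] [-0.    0.01  0.08] n 1
95,0,0,-0,-0,0,0.1
```

View pics/s10.png

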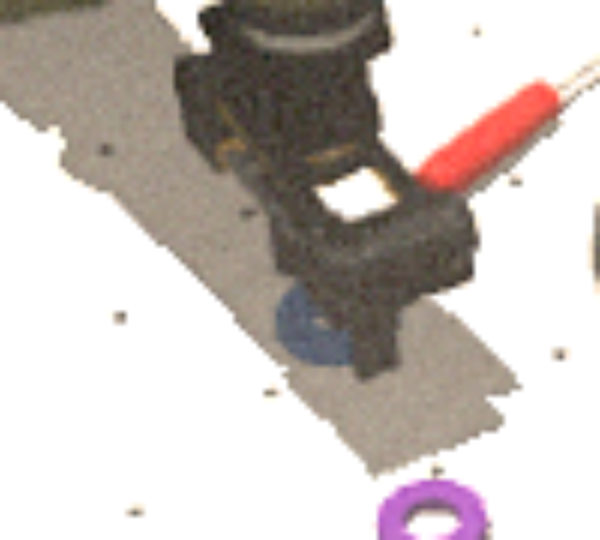

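Closing across the other diameter and lifting.

play_rows(force=20, series=[50,0,0,0,0,0,0,50,0,0,0,0,0,0,50,0,0,0,0,0,0,50,0,0,0,0,0,0,50,0,0,0,0,0,0,50,0,0,-0.01,0,0,0,50,0,0,-0.03,0,0,0,50,0,0,-0.06,0,0,0,50,0,0,-0.09,0,0,0,50,0,0,-0.12,0,0,0])

```text
time: 17.3
position: [0.3932, -0.1916, 0.1254]
tool_rot: [-2.666, -1.662, -0.0]
ft_force: [0.9, -0.2, -1.1]
grip_width: 0.711
```

```bash
python3 - <<'E'
from h import *
s=get_state();print(s["position"],s["ft_force"],s["grip_width"]*87, np.round(s["joint_positions"],2))
go((.514,-.0165,.13),-26,50,n=8)
go((.514,-.0165,.13),-2,50,n=8)
E
```

```text
[ 0.39322263 -0.19160374  0.12538337] [ 0.85270464 -0.1701201  -1.13224404] 61.86099261270951 [ 0.93 -0.04 -0.52  2.06 -0.02  1.12 -0.04]
from [ 0.3932 -0.1916  0.1254] yaw -26.13 total [ 0.2104  0.0313 -0.0046] [-0.01 -0.01 -0.13] n 8
50,0.026,0.004,-0.001,-0,-0,-0
50,0.053,0.008,-0.001,-0,-0,-0
50,0.079,0.012,-0.002,-0,-0,-0
50,0.105,0.016,-0.002,-0,-0,-0.1
50,0.132,0.02,-0.003,-0,-0,-0.1
50,0.158,0.023,-0.003,-0,-0,-0.1
50,0.184,0.027,-0.004,-0,-0,-0.1
50,0.21,0.031,-0.005,-0,-0,-0.1
from [ 0.3932 -0.1916  0.1254] yaw -26.13 total [ 0.2104  0.0313 -0.0046] [-1.000e-02 -1.000e-02 -2.413e+01] n 8
50,0.026,0.004,-0.001,-0,-0,-3
50,0.053,0.008,-0.001,-0,-0,-6
50,0.079,0.012,-0.002,-0,-0,-9
50,0.105,0.016,-0.002,-0,-0,-12.1
50,0.132,0.02,-0.003,-0,-0,-15.1
50,0.158,0.023,-0.003,-0,-0,-18.1
50,0.184,0.027,-0.004,-0,-0,-21.1
50,0.21,0.031,-0.005,-0,-0,-24.1
```

play_rows(series=[50,0.015,0.002,0,0,0,-3,50,0.04,0.006,0,0,0,-6,50,0.07,0.011,-0.001,0,0,-9,50,0.1,0.015,-0.002,0,0,-12,50,0.13,0.02,-0.003,0,0,-15,50,0.16,0.024,-0.004,0,0,-18,50,0.19,0.028,-0.005,0,0,-21,50,0.205,0.031,-0.005,0,0,-24,50,0.21,0.031,-0.005,0,0,-24,50,0.21,0.031,-0.005,0,0,-24])

```text
time: 18.13
position: [0.5139, -0.0164, 0.1284]
tool_rot: [-2.261, -2.18, 0.0]
ft_force: [-0.0, -0.3, -1.4]
grip_width: 0.709
```

```bash
cat >> h.py <<'E'
def look(tag,boxS=(190,130,120,100),mark=True):
    d=snap("scene",tag);x,y,w,h=boxS;im=cv2.cvtColor(d["frame"],cv2.COLOR_RGB2BGR)[y:y+h,x:x+w];im=cv2.resize(np.clip(im*2.,0,255).astype(np.uint8),None,fx=5,fy=5,interpolation=cv2.INTER_CUBIC);cv2.imwrite(f"pics/{tag}c.png",im);return d
def st():
    s=get_state();print(np.round(s["time"],2),np.round(s["position"],4),"F",np.round(s["ft_force"],1),"w",round(s["grip_width"]*87,1),np.round(s["joint_positions"],2))
E
python3 - <<'E'
from h import *
st();go((.514,-.0165,.10),-2,50,n=2);look("s11")
E
```

```text
18.13 [ 0.5139 -0.0164  0.1284] F [-0.  -0.3 -1.4] w 61.6 [ 0.67  0.16 -0.74  1.88  0.12  1.14 -0.15]
from [ 0.5139 -0.0164  0.1284] yaw -2.07 total [-0.0001  0.0001  0.0284] [-0.05 -0.02 -0.07] n 2
50,-0,0,0.014,-0,-0,-0
50,-0,0,0.028,-0,-0,-0.1
```

View pics/s11c.png

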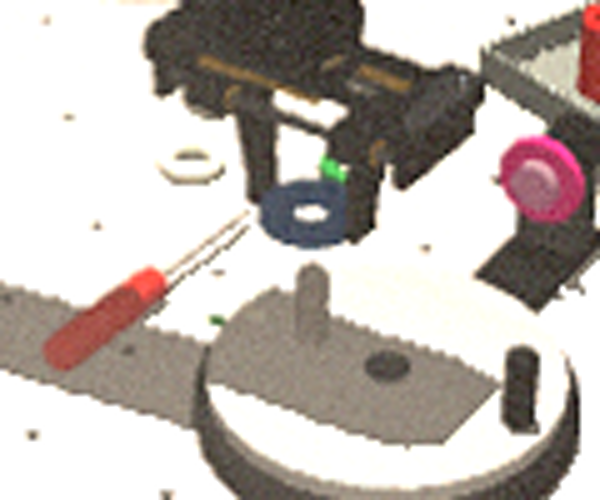

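```bash
python3 - <<'E'
from h import *
S=np.load("pics/s11.npy",allow_pickle=True).item()
for p in([.5139,-.0164,.130],[.514,-.0165,.092],[.514,-.0165,.065],[.514,-.0165,.038]):
    print(p,((proj(S,[p])[0]-[190,130]+.5)*5-.5).round(1))
im=S["frame"][165:205,190:290].astype(int)
for r in (188,191,194,196):
    print(r,S["frame"][r,243:265].sum(1))
for r in (171,172,173): print(r,S["frame"][r,243:262].tolist())
E
```

```text
[0.5139, -0.0164, 0.13] [310.7 215.4]
[0.514, -0.0165, 0.092] [310.2 267.7]
[0.514, -0.0165, 0.065] [309.9 303.8]
[0.514, -0.0165, 0.038] [309.5 339.1]
188 [236 180 189 259 276 271 188 170 187 169 187 168 199 414 424 412 417 409
 417 413 423 408]
191 [204 208 202 199 198 203 164 182 179 183 178 178 260 422 425 416 422 408
 404 408 415 418]
194 [205 203 200 213 199 210 173 185 184 177 165 168 179 193 197 191 262 243
 408 425 426 413]
196 [212 211 198 205 201 205 187 185 173 187 171 163 175 199 209 207 204 198
 192 190 191 258]
171 [[47, 47, 54], [38, 43, 48], [42, 45, 50], [40, 39, 46], [39, 40, 47], [33, 36, 43], [80, 80, 78], [82, 79, 79], [113, 107, 99], [122, 116, 107], [120, 114, 106], [67, 66, 72], [35, 42, 46], [39, 43, 48], [36, 41, 47], [36, 38, 48], [35, 35, 32], [41, 39, 33], [35, 34, 23]]
172 [[36, 38, 47], [44, 47, 55], [41, 43, 49], [41, 42, 47], [40, 45, 49], [50, 54, 56], [155, 140, 128], [158, 148, 131], [164, 152, 137], [165, 153, 139], [172, 158, 143], [166, 154, 139], [84, 81, 77], [38, 42, 50], [37, 40, 46], [32, 34, 45], [41, 34, 31], [36, 33, 28], [29, 29, 27]]
173 [[34, 36, 47], [40, 45, 49], [36, 42, 47], [39, 41, 48], [34, 39, 47], [41, 42, 48], [93, 90, 84], [112, 105, 100], [142, 132, 121], [146, 137, 125], [122, 117, 108], [119, 116, 111], [59, 60, 61], [35, 40, 46], [37, 42, 47], [35, 40, 47], [39, 36, 35], [38, 36, 32], [36, 29, 25]]
```

play_rows(series=[50,0,0.001,0.012,0,0,0,50,0,0.001,0.022,0,0,0,50,0,0.001,0.03,0,0,0,50,0,0.001,0.036,0,0,0,50,0,0.001,0.042,0,0,0,50,0,0.001,0.048,0,0,0,50,0,0.001,0.054,0,0,0])

```text
time: 18.77
position: [0.5149, -0.0175, 0.0739]
tool_rot: [2.264, 2.178, -0.0]
ft_force: [0.7, 0.4, -1.0]
grip_width: 0.711
```

```bash
python3 - <<'E'
from h import *
st()
E
```

```text
18.77 [ 0.5149 -0.0175  0.0739] F [ 0.7  0.4 -1. ] w 61.9 [ 0.65  0.24 -0.73  1.93  0.18  1.04 -0.2 ]
```

No lateral force, so the ring is on the post. Continuing down.

play_rows(series=[50,0,0,0.008,0,0,0,50,0,0,0.016,0,0,0,50,0,0,0.023,0,0,0,50,0,0,0.028,0,0,0,50,0,0,0.028,0,0,0])

```text
time: 19.18
position: [0.514, -0.0173, 0.0452]
tool_rot: [-2.262, -2.178, 0.002]
ft_force: [-0.5, 0.1, 0.1]
grip_width: 0.707
```

```bash
python3 - <<'E'
from h import *
st();look("s12")
E
```

```text
19.18 [ 0.514  -0.0173  0.0452] F [-0.5  0.1  0.1] w 61.5 [ 0.63  0.28 -0.72  1.96  0.22  0.99 -0.23]
```

View pics/s12c.png

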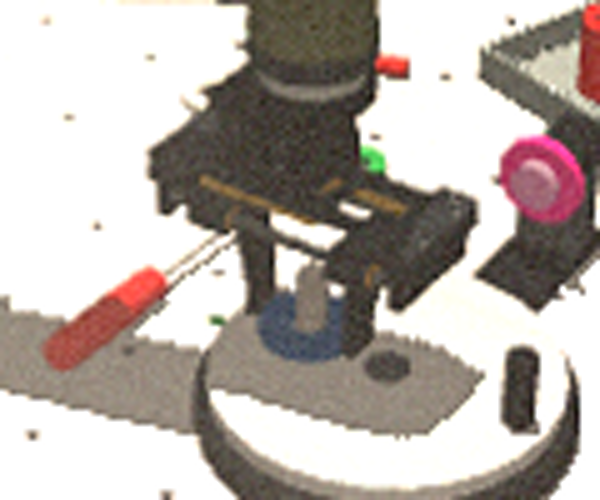

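play_rows(series=[50,0,0,0.002,0,0,0,50,0,0,0.003,0,0,0,80,0,0,0.003,0,0,0,95,0,0,0.003,0,0,0,95,0,0,0.003,0,0,0,95,0,0,-0.02,0,0,0,95,0,0,-0.05,0,0,0,95,0,0,-0.08,0,0,0,95,0,0,-0.1,0,0,0])

```text
time: 19.98
position: [0.5161, -0.0171, 0.1494]
tool_rot: [2.261, 2.177, 0.003]
ft_force: [1.1, -0.0, 0.6]
grip_width: 0.944
```

```bash
python3 - <<'E'
from h import *
st();S=look("s13");T=snap("top","top13")
for c in("orange","purple","green"):
  for d in(T,S):
    print(c,[(b[2],plane(d,[b[:2]],.005)[0].round(4)) for b in blobs(d,c) if 30<b[2]<400 and b[1]*1.5>200])
go((.657,-.227,.13),-20,95)
E
```

```text
19.98 [ 0.5161 -0.0171  0.1494] F [ 1.1 -0.   0.6] w 82.1 [ 0.68  0.14 -0.75  1.86  0.1   1.18 -0.14]
orange [(282.0, array([ 0.6574, -0.229 ,  0.005 ]))]
orange [(253.0, array([ 0.6567, -0.2251,  0.005 ]))]
purple [(243.0, array([ 0.5211, -0.2839,  0.005 ]))]
purple [(188.0, array([ 0.5199, -0.2799,  0.005 ]))]
green [(204.0, array([0.4087, 0.2015, 0.005 ]))]
green [(35.0, array([0.4009, 0.2006, 0.005 ]))]
from [ 0.5179 -0.0173  0.1507] yaw -2.19 total [-0.2042  0.1469  0.0221] [ 0.45  0.02 17.81] n 8
95,-0.026,0.018,0.003,0.1,0,2.2
95,-0.051,0.037,0.006,0.1,0,4.5
95,-0.077,0.055,0.008,0.2,0,6.7
95,-0.102,0.073,0.011,0.2,0,8.9
95,-0.128,0.092,0.014,0.3,0,11.1
95,-0.153,0.11,0.017,0.3,0,13.4
95,-0.179,0.129,0.019,0.4,0,15.6
95,-0.204,0.147,0.022,0.5,0,17.8
```

View pics/s13c.png

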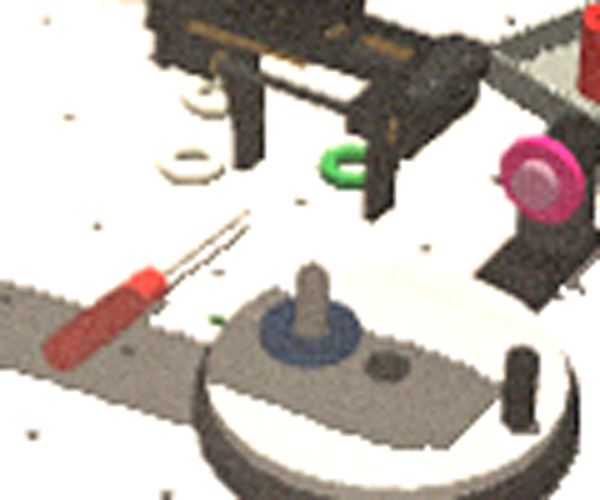

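Blue is home, flat on the stage around the post foot at crop (310,332). Now orange, at top pixel (316,154), the only orange ring.

play_rows(series=[95,-0.015,0.01,0,0,0,-6,95,-0.04,0.028,0,0,0,-12.5,95,-0.067,0.048,0,0,0,-19,95,-0.095,0.068,0,0,0,-25.5,95,-0.122,0.088,0.005,0,0,-32,95,-0.15,0.108,0.01,0,0,-38.5,95,-0.178,0.128,0.015,0,0,-45,95,-0.2,0.144,0.02,0,0,-51.5,95,-0.204,0.147,0.022,0,0,-58,95,-0.204,0.147,0.022,0,0,-62])

```text
time: 20.92
position: [0.6536, -0.2301, 0.1215]
tool_rot: [-0.816, -3.031, -0.0]
ft_force: [-0.5, -0.1, -0.4]
grip_width: 0.948
```

```bash
python3 - <<'E'
from h import *
st();go((.657,-.227,.004),60,95,n=5)
S=look("s14",(215,200,100,90))
E
```

```text
20.92 [ 0.6536 -0.2301  0.1215] F [-0.5 -0.1 -0.4] w 82.5 [ 0.82  0.59 -0.75  1.43  0.4   1.29  1.09]
from [ 0.6536 -0.2301  0.1215] yaw 59.88 total [-0.0018  0.0045  0.1175] [-0.04 -0.16 -0.12] n 5
95,-0,0.001,0.023,-0,-0,-0
95,-0.001,0.002,0.047,-0,-0.1,-0
95,-0.001,0.003,0.07,-0,-0.1,-0.1
95,-0.001,0.004,0.094,-0,-0.1,-0.1
95,-0.002,0.004,0.117,-0,-0.2,-0.1
```

View pics/s14c.png

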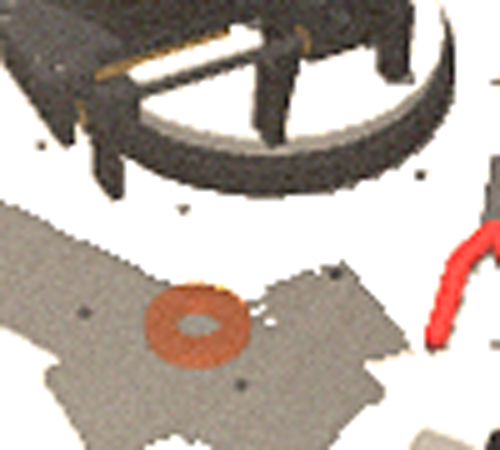

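play_rows(force=12, series=[95,-0.001,0.002,0.03,0,0,0,95,-0.001,0.004,0.06,0,0,0,95,-0.001,0.004,0.09,0,0,0,95,-0.001,0.004,0.108,0,0,0,95,-0.001,0.004,0.114,0,0,0,95,-0.001,0.004,0.114,0,0,0,95,-0.001,0.004,0.114,0,0,0])

```text
time: 21.55
position: [0.6574, -0.2236, 0.0112]
tool_rot: [0.818, 3.032, 0.0]
ft_force: [-0.2, -0.6, -0.1]
grip_width: 0.955
```

```bash
python3 - <<'E'
from h import *
st();go((.657,-.227,.004),60,95,n=1)
S=look("s15",(215,200,100,90))
E
```

```text
21.55 [ 0.6574 -0.2236  0.0112] F [-0.2 -0.6 -0.1] w 83.1 [ 0.79  0.69 -0.7   1.52  0.47  1.11  1.03]
from [ 0.6574 -0.2236  0.0112] yaw 59.8 total [-0.0014 -0.0032  0.0072] [ 0.02  0.04 -0.2 ] n 1
95,-0.001,-0.003,0.007,0,0,-0.2
```

View pics/s15c.png

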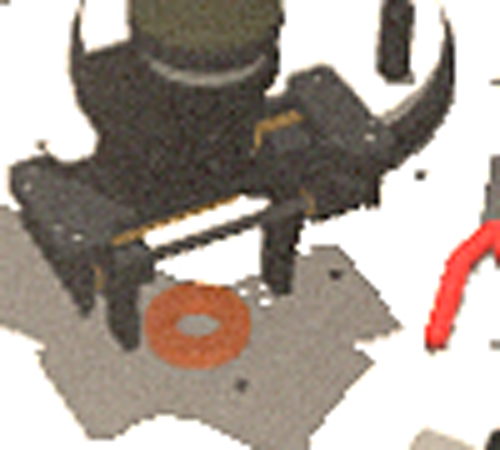

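play_rows(force=12, series=[95,-0.001,-0.003,0.004,0,0,0,95,-0.001,-0.003,0.007,0,0,0,95,-0.001,-0.003,0.007,0,0,0,50,-0.001,-0.003,0.007,0,0,0,50,-0.001,-0.003,0.007,0,0,0,50,-0.001,-0.003,0.007,0,0,0,50,-0.001,-0.003,0.007,0,0,0,50,-0.001,-0.003,0.007,0,0,0,50,-0.001,-0.003,0.007,0,0,0])

```text
time: 22.35
position: [0.6564, -0.2269, 0.0037]
tool_rot: [0.818, 3.033, -0.0]
ft_force: [-0.4, 0.1, 0.5]
grip_width: 0.649
```

play_rows(series=[95,0,0,0,0,0,0,95,0,0,0,0,0,0,95,0,0,0,0,0,3,95,0,0,0,0,0,10,95,0,0,0,0,0,17,95,0,0,0,0,0,24,95,0,0,0,0,0,31,95,0,0,0,0,0,38,95,0,0,0,0,0,45,95,0,0,0,0,0,45])

```text
time: 23.18
position: [0.6564, -0.2268, 0.0037]
tool_rot: [1.92, 2.486, -0.0]
ft_force: [0.2, -0.9, 1.3]
grip_width: 0.949
```

play_rows(series=[95,0,0,0,0,0,7,95,0,0,0,0,0,14,95,0,0,0,0,0,21,95,0,0,0,0,0,28,95,0,0,0,0,0,35,95,0,0,0,0,0,42,95,0,0,0,0,0,45,95,0,0,0,0,0,45])

```text
time: 23.85
position: [0.6563, -0.2268, 0.0035]
tool_rot: [2.721, 1.57, -0.001]
ft_force: [0.2, 0.1, 0.5]
grip_width: 0.951
```

```bash
python3 - <<'E'
from h import *
st();go((.657,-.227,.004),-30,95,n=1)
S=look("s16",(215,200,100,90))
E
```

```text
23.85 [ 0.6563 -0.2268  0.0035] F [0.2 0.1 0.5] w 82.7 [ 0.58  0.62 -0.39  1.53  0.26  1.05 -0.4 ]
from [ 0.6563 -0.2268  0.0035] yaw -30.05 total [ 0.0002  0.0007 -0.0005] [-0.    0.02 -0.05] n 1
95,0,0.001,-0,-0,0,-0
```

View pics/s16c.png

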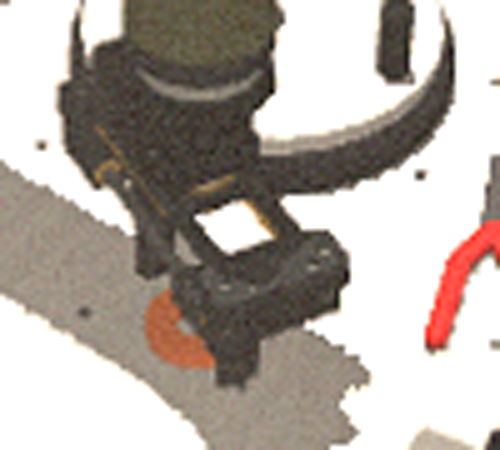

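play_rows(force=20, series=[45,0,0,0,0,0,0,45,0,0,0,0,0,0,45,0,0,0,0,0,0,45,0,0,0,0,0,0,45,0,0,0,0,0,0,45,0,0,0,0,0,0,45,0,0,-0.015,0,0,0,45,0,0,-0.045,0,0,0,45,0,0,-0.08,0,0,0,45,0,0,-0.115,0,0,0])

```text
time: 24.73
position: [0.6558, -0.2266, 0.1203]
tool_rot: [-2.722, -1.567, 0.001]
ft_force: [0.6, 0.1, -0.1]
grip_width: 0.664
```

play_rows(series=[45,0,0,-0.015,0,0,0,45,0,0,-0.015,0,0,0])

```text
time: 24.9
position: [0.6597, -0.2275, 0.1409]
tool_rot: [2.716, 1.563, 0.011]
ft_force: [1.8, -0.4, 0.4]
grip_width: 0.662
```

```bash
python3 - <<'E'
from h import *
st();go((.5145,-.017,.135),-2,45,n=9)
E
```

```text
24.9 [ 0.6597 -0.2275  0.1409] F [ 1.8 -0.4  0.4] w 57.6 [ 0.59  0.49 -0.42  1.42  0.2   1.26 -0.36]
from [ 0.6597 -0.2275  0.1409] yaw -30.17 total [ 0.109  -0.2313  0.0037] [  0.6    0.03 -28.17] n 9
45,0.012,-0.026,0,0.1,0,-3.1
45,0.024,-0.051,0.001,0.1,0,-6.3
45,0.036,-0.077,0.001,0.2,0,-9.4
45,0.048,-0.103,0.002,0.3,0,-12.5
45,0.061,-0.129,0.002,0.3,0,-15.6
45,0.073,-0.154,0.002,0.4,0,-18.8
45,0.085,-0.18,0.003,0.5,0,-21.9
45,0.097,-0.206,0.003,0.5,0,-25
45,0.109,-0.231,0.004,0.6,0,-28.2
```

play_rows(series=[45,0.008,-0.015,0,0,0,-3,45,0.02,-0.042,0,0,0,-6,45,0.034,-0.072,0,0,0,-9,45,0.048,-0.102,0,0,0,-13,45,0.063,-0.132,0,0,0,-17,45,0.077,-0.162,0,0,0,-21,45,0.091,-0.192,0,0,0,-25,45,0.103,-0.219,0,0,0,-28,45,0.109,-0.231,0.003,0,0,-28,45,0.109,-0.231,0.003,0,0,-28])

```text
time: 25.73
position: [0.5093, -0.0134, 0.13]
tool_rot: [-2.258, -2.183, 0.002]
ft_force: [-0.4, 0.0, -1.0]
grip_width: 0.659
```

play_rows(series=[45,0,0,0,0,0,0,45,0,0,0,0,0,0,45,0,0,0,0,0,0])

```text
time: 25.98
position: [0.5122, -0.0183, 0.1305]
tool_rot: [2.266, 2.175, 0.0]
ft_force: [0.2, -0.4, -0.5]
grip_width: 0.66
```

```bash
python3 - <<'E'
from h import *
st();go((.5145,-.017,.1),-2,45,n=1);look("s17")
E
```

```text
25.98 [ 0.5122 -0.0183  0.1305] F [ 0.2 -0.4 -0.5] w 57.4 [ 0.57  0.14 -0.62  1.89  0.09  1.14 -0.13]
from [ 0.5122 -0.0183  0.1305] yaw -2.35 total [0.0014 0.0023 0.0305] [ 0.01  0.   -0.35] n 1
45,0.001,0.002,0.03,0,0,-0.3
```

View pics/s17c.png

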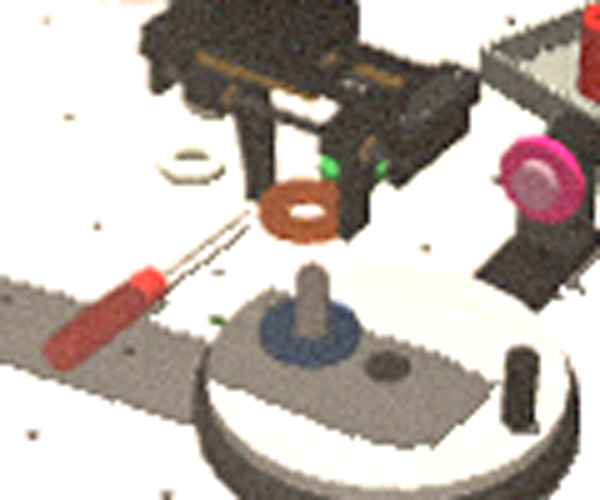

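play_rows(series=[45,0.001,0.003,0.006,0,0,0,45,0.001,0.003,0.016,0,0,0,45,0.001,0.003,0.026,0,0,0,45,0.001,0.003,0.034,0,0,0,45,0.001,0.003,0.041,0,0,0,45,0.001,0.003,0.048,0,0,0,45,0.001,0.003,0.054,0,0,0])

```text
time: 26.62
position: [0.5141, -0.0156, 0.0754]
tool_rot: [-2.263, -2.178, 0.001]
ft_force: [0.6, -0.4, 0.2]
grip_width: 0.658
```

play_rows(series=[45,0,0,0.007,0,0,0,45,0,0,0.014,0,0,0,45,0,0,0.02,0,0,0,45,0,0,0.02,0,0,0])

```text
time: 26.95
position: [0.5135, -0.0157, 0.0551]
tool_rot: [-2.262, -2.178, 0.002]
ft_force: [-0.5, -0.2, -0.4]
grip_width: 0.66
```

```bash
python3 - <<'E'
from h import *
st();look("s18")
E
```

```text
26.95 [ 0.5135 -0.0157  0.0551] F [-0.5 -0.2 -0.4] w 57.4 [ 0.54  0.24 -0.61  1.95  0.16  1.   -0.19]
```

View pics/s18c.png

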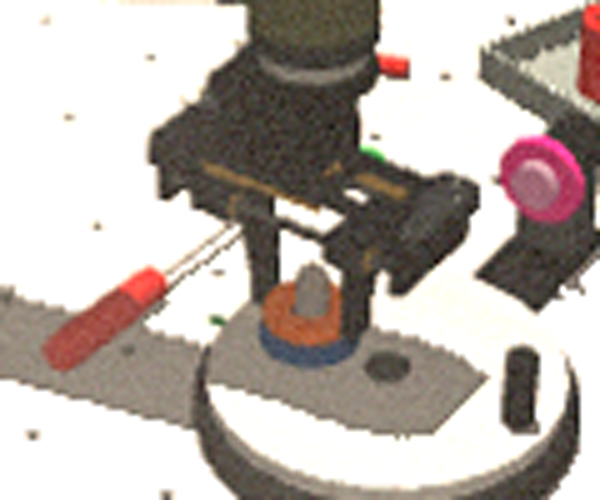

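play_rows(series=[45,0,0,0.002,0,0,0,45,0,0,0.003,0,0,0,75,0,0,0.003,0,0,0,90,0,0,0.003,0,0,0,90,0,0,0.003,0,0,0,90,0,0,-0.02,0,0,0,90,0,0,-0.05,0,0,0,90,0,0,-0.08,0,0,0,90,0,0,-0.09,0,0,0,90,0,0,-0.09,0,0,0])

```text
time: 27.83
position: [0.5168, -0.0158, 0.1498]
tool_rot: [2.26, 2.175, 0.006]
ft_force: [0.1, -0.1, 0.2]
grip_width: 0.897
```

```bash
python3 - <<'E'
from h import *
st();S=look("s19");T=snap("top","top19")
for c in("purple","green"):
  for d in(T,S):
    print(c,[(b[2],plane(d,[b[:2]],.005)[0].round(4)) for b in blobs(d,c) if 30<b[2]<400 and b[1]*1.5>200])
go((.521,-.282,.13),60,90,n=10)
E
```

```text
27.83 [ 0.5168 -0.0158  0.1498] F [ 0.1 -0.1  0.2] w 78.0 [ 0.57  0.13 -0.63  1.86  0.08  1.18 -0.12]
purple [(243.0, array([ 0.5211, -0.2839,  0.005 ]))]
purple [(189.0, array([ 0.5198, -0.2798,  0.005 ]))]
green [(204.0, array([0.4087, 0.2015, 0.005 ]))]
green [(36.0, array([0.4024, 0.199 , 0.005 ]))]
from [ 0.5142 -0.0159  0.1461] yaw -2.19 total [-0.2657  0.017   0.0163] [-2.000e-02  2.000e-02 -6.219e+01] n 10
90,-0.027,0.002,0.002,-0,0,-6.2
90,-0.053,0.003,0.003,-0,0,-12.4
90,-0.08,0.005,0.005,-0,0,-18.7
90,-0.106,0.007,0.007,-0,0,-24.9
90,-0.133,0.008,0.008,-0,0,-31.1
90,-0.159,0.01,0.01,-0,0,-37.3
90,-0.186,0.012,0.011,-0,0,-43.5
90,-0.213,0.014,0.013,-0,0,-49.8
90,-0.239,0.015,0.015,-0,0,-56
90,-0.266,0.017,0.016,-0,0,-62.2
```

View pics/s19c.png

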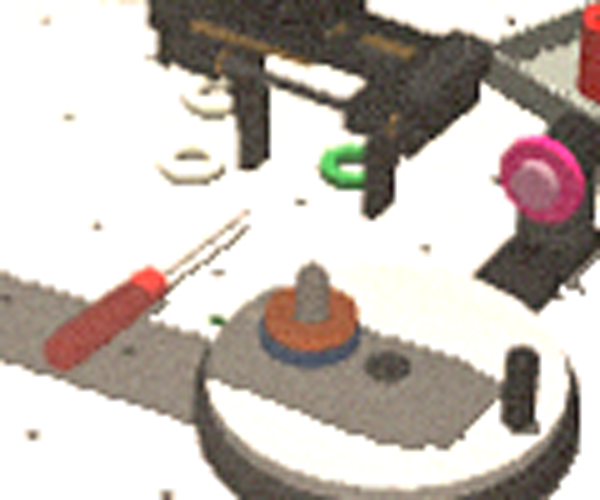

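Orange sits flat on blue. Now purple, at top pixel (337,198), the only purple ring.

play_rows(series=[90,-0.02,0.002,0,0,0,-6,90,-0.05,0.003,0,0,0,-12.5,90,-0.08,0.005,0,0,0,-19,90,-0.11,0.007,0,0,0,-25.5,90,-0.14,0.008,0.005,0,0,-32,90,-0.17,0.01,0.01,0,0,-38.5,90,-0.2,0.012,0.015,0,0,-45,90,-0.23,0.014,0.02,0,0,-51.5,90,-0.255,0.016,0.025,0,0,-58,90,-0.266,0.017,0.03,0,0,-62])

```text
time: 28.77
position: [0.5189, -0.2864, 0.1134]
tool_rot: [-0.816, -3.03, 0.001]
ft_force: [0.3, -0.4, 0.2]
grip_width: 0.903
```

play_rows(series=[90,0,0,0.03,0,0,0,90,0,0,0.06,0,0,0,90,0,0,0.085,0,0,0,90,0,0,0.095,0,0,0,90,0,0,0.095,0,0,0,90,0,0,0.095,0,0,0])

```text
time: 29.27
position: [0.5209, -0.2816, 0.0207]
tool_rot: [-0.817, -3.032, -0.001]
ft_force: [0.1, -0.2, -0.0]
grip_width: 0.902
```

```bash
python3 - <<'E'
from h import *
st();go((.5207,-.2825,.004),60,90,n=1)
S=look("s20",(155,190,100,90))
E
```

```text
29.27 [ 0.5209 -0.2816  0.0207] F [ 0.1 -0.2 -0. ] w 78.4 [ 0.88  0.43 -0.52  1.79  0.25  0.99  1.31]
from [ 0.5209 -0.2816  0.0207] yaw 59.85 total [-0.0004 -0.0009  0.0167] [ 0.02 -0.11 -0.15] n 1
90,-0,-0.001,0.017,0,-0.1,-0.2
```

View pics/s20c.png

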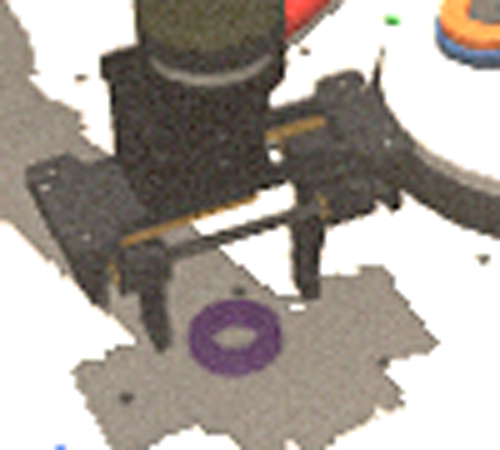

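play_rows(force=12, series=[90,0,-0.001,0.01,0,0,0,90,0,-0.001,0.017,0,0,0,90,0,-0.001,0.017,0,0,0,45,0,-0.001,0.017,0,0,0,45,0,-0.001,0.017,0,0,0,45,0,-0.001,0.017,0,0,0,45,0,-0.001,0.017,0,0,0,45,0,-0.001,0.017,0,0,0,45,0,-0.001,0.017,0,0,0])

```text
time: 30.07
position: [0.521, -0.2831, 0.0049]
tool_rot: [0.818, 3.033, -0.0]
ft_force: [-0.1, 0.3, 1.0]
grip_width: 0.597
```

play_rows(series=[90,0,0,0,0,0,0,90,0,0,0,0,0,0,90,0,0,0,0,0,3,90,0,0,0,0,0,10,90,0,0,0,0,0,17,90,0,0,0,0,0,24,90,0,0,0,0,0,31,90,0,0,0,0,0,38,90,0,0,0,0,0,45,90,0,0,0,0,0,45])

```text
time: 30.9
position: [0.5209, -0.283, 0.0046]
tool_rot: [1.92, 2.486, -0.0]
ft_force: [0.5, -0.4, 0.3]
grip_width: 0.898
```

play_rows(series=[90,0,0,0,0,0,7,90,0,0,0,0,0,14,90,0,0,0,0,0,21,90,0,0,0,0,0,28,90,0,0,0,0,0,35,90,0,0,0,0,0,42,90,0,0,0,0,0,45,90,0,0,0,0,0,45])

```text
time: 31.57
position: [0.5209, -0.2829, 0.0045]
tool_rot: [2.721, 1.57, -0.0]
ft_force: [0.6, -0.8, -0.3]
grip_width: 0.9
```

```bash
python3 - <<'E'
from h import *
st();S=look("s21",(155,190,100,90))
E
```

```text
31.57 [ 0.5209 -0.2829  0.0045] F [ 0.6 -0.8 -0.3] w 78.3 [ 0.64  0.41 -0.22  1.81  0.11  0.94 -0.15]
```

View pics/s21c.png

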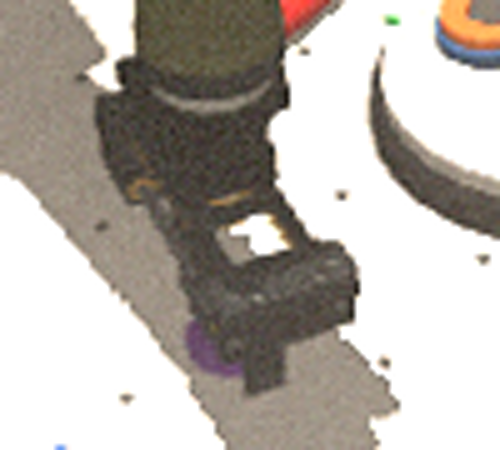

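Width 52 mm fits purple. Second pinch (1 mm lower), then lift.

play_rows(force=20, series=[40,0,0,0.001,0,0,0,40,0,0,0.001,0,0,0,40,0,0,0.001,0,0,0,40,0,0,0.001,0,0,0,40,0,0,0.001,0,0,0,40,0,0,0.001,0,0,0,40,0,0,-0.015,0,0,0,40,0,0,-0.045,0,0,0,40,0,0,-0.08,0,0,0,40,0,0,-0.115,0,0,0])

```text
time: 32.45
position: [0.5201, -0.2826, 0.1201]
tool_rot: [-2.721, -1.566, 0.002]
ft_force: [1.3, -0.3, -0.4]
grip_width: 0.601
```

play_rows(series=[40,0,0,-0.015,0,0,0,40,0,0,-0.015,0,0,0,40,0,0,-0.015,0,0,0])

```text
time: 32.7
position: [0.5213, -0.2833, 0.1354]
tool_rot: [2.721, 1.566, 0.001]
ft_force: [-0.8, 0.3, -1.1]
grip_width: 0.601
```

```bash
python3 - <<'E'
from h import *
st();go((.5145,-.0165,.135),-2,40,n=9)
E
```

```text
32.7 [ 0.5213 -0.2833  0.1354] F [-0.8  0.3 -1.1] w 52.3 [ 0.65  0.27 -0.23  1.7   0.07  1.18 -0.12]
from [ 0.5213 -0.2833  0.1354] yaw -30.17 total [ 2.272e-01 -1.399e-01  1.000e-04] [  0.11   0.04 -28.17] n 9
40,0.025,-0.016,0,0,0,-3.1
40,0.05,-0.031,0,0,0,-6.3
40,0.076,-0.047,0,0,0,-9.4
40,0.101,-0.062,0,0,0,-12.5
40,0.126,-0.078,0,0.1,0,-15.6
40,0.151,-0.093,0,0.1,0,-18.8
40,0.177,-0.109,0,0.1,0,-21.9
40,0.202,-0.124,0,0.1,0,-25
40,0.227,-0.14,0,0.1,0,-28.2
```

play_rows(series=[40,0.012,-0.008,0,0,0,-3,40,0.037,-0.023,0,0,0,-6,40,0.065,-0.04,0,0,0,-9,40,0.095,-0.058,0,0,0,-13,40,0.125,-0.077,0,0,0,-17,40,0.155,-0.095,0,0,0,-21,40,0.185,-0.114,0,0,0,-25,40,0.213,-0.131,0,0,0,-28,40,0.227,-0.14,0,0,0,-28,40,0.227,-0.14,0,0,0,-28])

```text
time: 33.53
position: [0.5122, -0.0107, 0.1327]
tool_rot: [-2.252, -2.185, 0.001]
ft_force: [0.1, 0.3, -0.2]
grip_width: 0.599
```

play_rows(series=[40,0,0,0,0,0,0,40,0,0,0,0,0,0,40,0,0,0,0,0,0,40,0,0,0,0,0,0])

```text
time: 33.87
position: [0.5137, -0.018, 0.134]
tool_rot: [-2.266, -2.175, 0.001]
ft_force: [-0.8, -0.4, -1.0]
grip_width: 0.597
```

```bash
python3 - <<'E'
from h import *
st();go((.5145,-.0165,.1),-2,45,n=1);look("s22")
E
```

```text
33.87 [ 0.5137 -0.018   0.134 ] F [-0.8 -0.4 -1. ] w 51.9 [ 0.42  0.12 -0.46  1.88  0.06  1.15 -0.11]
from [ 0.5137 -0.018   0.134 ] yaw -2.34 total [0.0016 0.0008 0.034 ] [-0.06  0.01 -0.34] n 1
45,0.002,0.001,0.034,-0.1,0,-0.3
```

View pics/s22c.png

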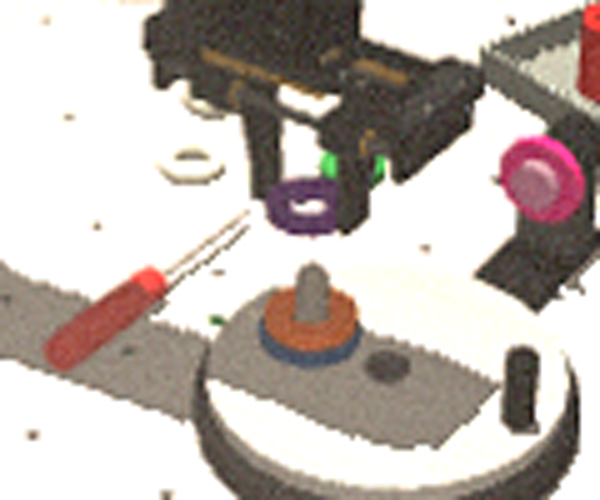

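play_rows(series=[40,0.001,0.001,0.008,0,0,0,40,0.001,0.001,0.018,0,0,0,40,0.001,0.001,0.028,0,0,0,40,0.001,0.001,0.037,0,0,0,40,0.001,0.001,0.044,0,0,0,40,0.001,0.001,0.05,0,0,0,40,0.001,0.001,0.056,0,0,0,40,0.001,0.001,0.056,0,0,0])

```text
time: 34.58
position: [0.514, -0.0154, 0.0771]
tool_rot: [-2.262, -2.178, 0.002]
ft_force: [-0.3, 0.9, -0.9]
grip_width: 0.601
```

play_rows(series=[40,0,0,0.006,0,0,0,40,0,0,0.012,0,0,0,40,0,0,0.012,0,0,0])

```text
time: 34.83
position: [0.5143, -0.0155, 0.0654]
tool_rot: [-2.263, -2.178, 0.002]
ft_force: [-1.4, -0.8, -0.1]
grip_width: 0.596
```

```bash
python3 - <<'E'
from h import *
st();look("s23")
E
```

```text
34.83 [ 0.5143 -0.0155  0.0654] F [-1.4 -0.8 -0.1] w 51.8 [ 0.4   0.21 -0.46  1.95  0.11  1.01 -0.15]
```

View pics/s23c.png

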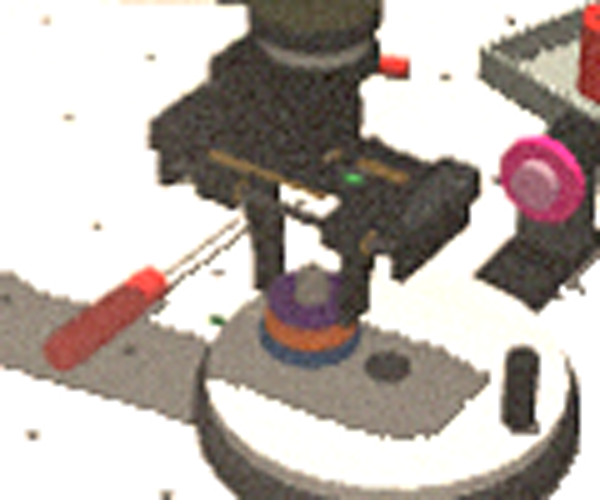

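play_rows(series=[40,0,0,0.002,0,0,0,40,0,0,0.003,0,0,0,70,0,0,0.003,0,0,0,85,0,0,0.003,0,0,0,85,0,0,0.003,0,0,0,85,0,0,-0.02,0,0,0,85,0,0,-0.05,0,0,0,85,0,0,-0.08,0,0,0,85,0,0,-0.085,0,0,0,85,0,0,-0.085,0,0,0])

```text
time: 35.72
position: [0.5169, -0.0155, 0.1543]
tool_rot: [2.26, 2.175, 0.005]
ft_force: [-0.7, 0.6, -0.3]
grip_width: 0.847
```

```bash
python3 - <<'E'
from h import *
st();S=look("s24");T=snap("top","top24")
for c in("green",):
  for d in(T,S):
    print(c,[(b[2],plane(d,[b[:2]],.005)[0].round(4)) for b in blobs(d,c) if 30<b[2]<400 and b[1]*1.5>200])
go((.409,.2022,.13),-64,85,n=10)
E
```

```text
35.72 [ 0.5169 -0.0155  0.1543] F [-0.7  0.6 -0.3] w 73.7 [ 0.42  0.11 -0.47  1.86  0.05  1.18 -0.1 ]
green [(205.0, array([0.4086, 0.2014, 0.005 ]))]
green [(34.0, array([0.4007, 0.1996, 0.005 ]))]
from [ 0.5146 -0.0155  0.151 ] yaw -2.19 total [ 0.2136 -0.1138  0.021 ] [-1.000e-02  3.000e-02  6.181e+01] n 10
85,0.021,-0.011,0.002,-0,0,6.2
85,0.043,-0.023,0.004,-0,0,12.4
85,0.064,-0.034,0.006,-0,0,18.5
85,0.085,-0.046,0.008,-0,0,24.7
85,0.107,-0.057,0.01,-0,0,30.9
85,0.128,-0.068,0.013,-0,0,37.1
85,0.149,-0.08,0.015,-0,0,43.3
85,0.171,-0.091,0.017,-0,0,49.4
85,0.192,-0.102,0.019,-0,0,55.6
85,0.214,-0.114,0.021,-0,0,61.8
```

View pics/s24c.png

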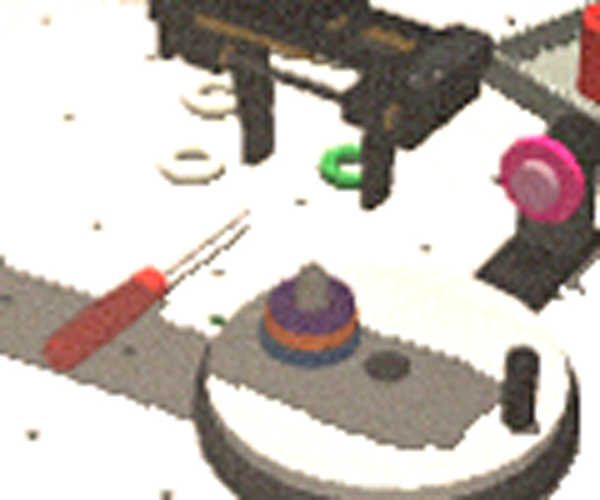

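Purple is home. The green ring is unmoved at top pixel (170,239); the pale ones at (159,288) and (189,274) stay. Going there with the jaws at azimuth 70°.

play_rows(series=[85,0.015,-0.008,0,0,0,-6,85,0.038,-0.02,0,0,0,-13,85,0.062,-0.033,0,0,0,-20,85,0.087,-0.046,0,0,0,-27,85,0.112,-0.059,0,0,0,-34,85,0.137,-0.073,0.005,0,0,-41,85,0.162,-0.086,0.01,0,0,-48,85,0.187,-0.099,0.02,0,0,-55,85,0.206,-0.11,0.03,0,0,-62,85,0.214,-0.114,0.035,0,0,-69])

```text
time: 36.65
position: [0.4055, 0.2051, 0.1139]
tool_rot: [-0.614, -3.077, 0.002]
ft_force: [-0.7, -0.0, 0.1]
grip_width: 0.852
```

play_rows(series=[85,0,0,0.015,0,0,-3,80,0,0,0.035,0,0,-3,75,0,0,0.055,0,0,-3,75,0,0,0.075,0,0,-3,75,0,0,0.085,0,0,-3,75,0,0,0.085,0,0,-3,75,0,0,0.085,0,0,-3])

```text
time: 37.23
position: [0.4083, 0.2026, 0.0308]
tool_rot: [-0.55, -3.091, 0.001]
ft_force: [0.6, -0.0, 0.4]
grip_width: 0.746
```

```bash
python3 - <<'E'
from h import *
st();go((.409,.2022,.004),70,75,n=1)
S=look("s25",(200,100,110,100))
E
```

```text
37.23 [0.4083 0.2026 0.0308] F [ 0.6 -0.   0.4] w 64.9 [ 0.17  0.17 -0.72  2.1   0.14  0.92  0.59]
from [0.4083 0.2026 0.0308] yaw 69.83 total [-0.0009 -0.0001  0.0268] [-0.06 -0.13 -0.17] n 1
75,-0.001,-0,0.027,-0.1,-0.1,-0.2
```

View pics/s25c.png

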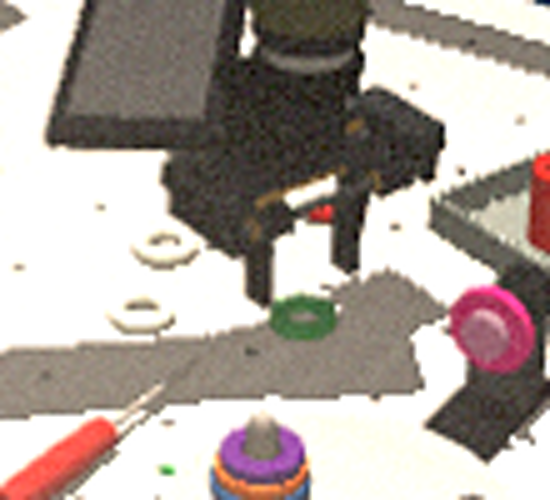

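play_rows(force=12, series=[75,-0.001,0,0.012,0,0,0,75,-0.001,0,0.022,0,0,0,75,-0.001,0,0.027,0,0,0,75,-0.001,0,0.027,0,0,0,40,-0.001,0,0.027,0,0,0,40,-0.001,0,0.027,0,0,0,40,-0.001,0,0.027,0,0,0,40,-0.001,0,0.027,0,0,0,40,-0.001,0,0.027,0,0,0])

```text
time: 38.03
position: [0.4105, 0.2025, 0.0049]
tool_rot: [0.55, 3.092, 0.0]
ft_force: [-0.2, 0.1, 0.3]
grip_width: 0.544
```

play_rows(series=[75,0,0,0,0,0,0,75,0,0,0,0,0,0,75,0,0,0,0,0,3,75,0,0,0,0,0,10,75,0,0,0,0,0,17,75,0,0,0,0,0,24,75,0,0,0,0,0,31,75,0,0,0,0,0,38,75,0,0,0,0,0,45,75,0,0,0,0,0,45])

```text
time: 38.87
position: [0.4101, 0.2024, 0.0046]
tool_rot: [1.696, 2.644, -0.0]
ft_force: [-0.6, 0.3, 0.6]
grip_width: 0.745
```

play_rows(series=[75,0,0,0,0,0,7,75,0,0,0,0,0,14,75,0,0,0,0,0,21,75,0,0,0,0,0,28,75,0,0,0,0,0,35,75,0,0,0,0,0,42,75,0,0,0,0,0,45,75,0,0,0,0,0,45])

```text
time: 39.53
position: [0.4101, 0.2024, 0.0045]
tool_rot: [2.574, 1.801, -0.0]
ft_force: [0.7, -0.7, 0.9]
grip_width: 0.746
```

```bash
python3 - <<'E'
from h import *
st();S=look("s26",(200,100,110,100))
E
```

```text
39.53 [0.4101 0.2024 0.0045] F [ 0.7 -0.7  0.9] w 64.9 [-0.03  0.19 -0.51  2.12  0.12  0.86 -0.97]
```

View pics/s26c.png

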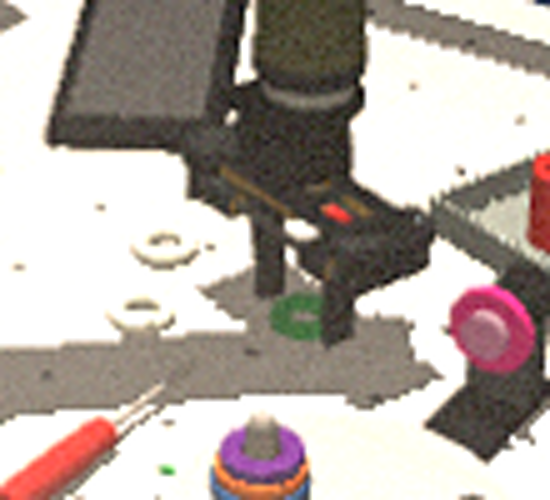

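play_rows(force=20, series=[35,0,0,0.001,0,0,0,35,0,0,0.001,0,0,0,35,0,0,0.001,0,0,0,35,0,0,0.001,0,0,0,35,0,0,0.001,0,0,0,35,0,0,0.001,0,0,0,35,0,0,-0.015,0,0,0,35,0,0,-0.045,0,0,0,35,0,0,-0.08,0,0,0,35,0,0,-0.115,0,0,0])

```text
time: 40.42
position: [0.4092, 0.2022, 0.1203]
tool_rot: [-2.575, -1.798, 0.003]
ft_force: [0.7, 0.2, -0.6]
grip_width: 0.53
```

play_rows(series=[35,0,0,-0.02,0,0,0,35,0,0,-0.02,0,0,0,35,0,0,-0.02,0,0,0])

```text
time: 40.67
position: [0.411, 0.2027, 0.1406]
tool_rot: [2.575, 1.797, 0.004]
ft_force: [-1.0, -0.5, -0.3]
grip_width: 0.535
```

```bash
python3 - <<'E'
from h import *
st();go((.5145,-.0155,.139),-20,35,n=9)
E
```

```text
40.67 [0.411  0.2027 0.1406] F [-1.  -0.5 -0.3] w 46.5 [ 0.01 -0.01 -0.52  2.   -0.01  1.15 -0.86]
from [0.411  0.2027 0.1406] yaw -20.18 total [-0.1691  0.1724  0.0019] [ 0.15 -0.08 -0.18] n 9
35,-0.019,0.019,0,0,-0,-0
35,-0.038,0.038,0,0,-0,-0
35,-0.056,0.057,0.001,0,-0,-0.1
35,-0.075,0.077,0.001,0.1,-0,-0.1
35,-0.094,0.096,0.001,0.1,-0,-0.1
35,-0.113,0.115,0.001,0.1,-0.1,-0.1
35,-0.131,0.134,0.001,0.1,-0.1,-0.1
35,-0.15,0.153,0.002,0.1,-0.1,-0.2
35,-0.169,0.172,0.002,0.1,-0.1,-0.2
```

play_rows(series=[35,-0.01,0.01,0,0,0,0,35,-0.03,0.03,0,0,0,0,35,-0.053,0.054,0,0,0,0,35,-0.077,0.078,0,0,0,0,35,-0.1,0.102,0,0,0,0,35,-0.123,0.125,0,0,0,0,35,-0.145,0.148,0,0,0,0,35,-0.162,0.165,0,0,0,0,35,-0.169,0.172,0,0,0,0,35,-0.169,0.172,0,0,0,0])

```text
time: 41.5
position: [0.5127, -0.0181, 0.1376]
tool_rot: [-2.579, -1.791, 0.004]
ft_force: [-0.4, 0.5, -0.4]
grip_width: 0.533
```

play_rows(series=[35,0,0,0,0,0,0,35,0,0,0,0,0,0,35,0,0,0,0,0,0,35,0,0,0,0,0,0])

```text
time: 41.83
position: [0.5129, -0.0139, 0.1395]
tool_rot: [-2.574, -1.801, 0.0]
ft_force: [0.3, -1.1, -0.7]
grip_width: 0.533
```

```bash
python3 - <<'E'
from h import *
st();go((.5145,-.0155,.1),-20,35,n=1);look("s27")
E
```

```text
41.83 [ 0.5129 -0.0139  0.1395] F [ 0.3 -1.1 -0.7] w 46.3 [ 0.25  0.1  -0.29  1.88  0.03  1.16 -0.4 ]
from [ 0.5129 -0.0139  0.1395] yaw -20.03 total [-0.0009  0.0021  0.0395] [-0.01 -0.   -0.03] n 1
35,-0.001,0.002,0.04,-0,-0,-0
```

View pics/s27c.png

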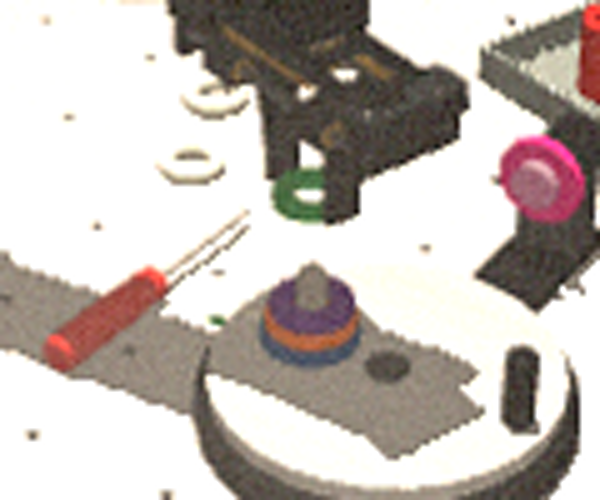

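play_rows(series=[35,-0.001,0.002,0.008,0,0,0,35,-0.001,0.002,0.018,0,0,0,35,-0.001,0.002,0.028,0,0,0,35,-0.001,0.002,0.037,0,0,0,35,-0.001,0.002,0.044,0,0,0,35,-0.001,0.002,0.05,0,0,0,35,-0.001,0.002,0.055,0,0,0,35,-0.001,0.002,0.055,0,0,0])

```text
time: 42.55
position: [0.514, -0.0172, 0.0832]
tool_rot: [-2.575, -1.797, 0.003]
ft_force: [0.2, -0.2, -0.9]
grip_width: 0.534
```

play_rows(series=[35,0,0,0.005,0,0,0,35,0,0,0.009,0,0,0,35,0,0,0.009,0,0,0])

```text
time: 42.8
position: [0.5144, -0.0172, 0.0749]
tool_rot: [-2.576, -1.798, 0.001]
ft_force: [-0.8, 0.0, -0.3]
grip_width: 0.532
```

```bash
python3 - <<'E'
from h import *
st();look("s28")
E
```

```text
42.8 [ 0.5144 -0.0172  0.0749] F [-0.8  0.  -0.3] w 46.3 [ 0.24  0.18 -0.28  1.95  0.06  1.03 -0.42]
```

View pics/s28c.png

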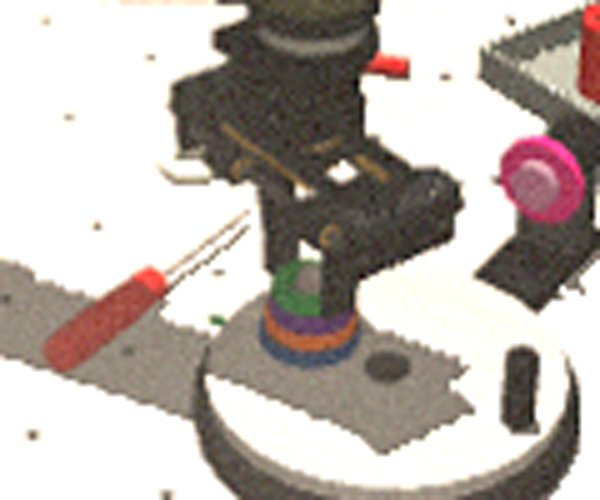

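play_rows(series=[35,0,0,0.002,0,0,0,35,0,0,0.003,0,0,0,65,0,0,0.003,0,0,0,80,0,0,0.003,0,0,0,80,0,0,0.003,0,0,0,80,0,0,-0.02,0,0,0,80,0,0,-0.05,0,0,0,80,0,0,-0.08,0,0,0,80,0,0,-0.085,0,0,0,80,0,0,-0.085,0,0,0])

```text
time: 43.68
position: [0.5168, -0.0172, 0.1634]
tool_rot: [2.573, 1.796, 0.007]
ft_force: [0.6, 0.4, -0.1]
grip_width: 0.794
```

```bash
python3 - <<'E'
from h import *
st();S=look("s29");
im=cv2.cvtColor(S["frame"],cv2.COLOR_RGB2BGR)[170:210,230:275];cv2.imwrite("pics/s29z.png",cv2.resize(np.clip(im*1.8,0,255).astype(np.uint8),None,fx=12,fy=12,interpolation=cv2.INTER_CUBIC))
go((.660,-.018,.16),90,60)
E
```

```text
43.68 [ 0.5168 -0.0172  0.1634] F [ 0.6  0.4 -0.1] w 69.0 [ 0.25  0.09 -0.28  1.85  0.03  1.2  -0.39]
from [ 0.5154 -0.0173  0.1614] yaw -20.19 total [0.0492 0.1359 0.0017] [ 1.1000e-01  1.1000e-01 -1.1019e+02] n 17
60,0.003,0.008,0,0,0,-6.5
60,0.006,0.016,0,0,0,-13
60,0.009,0.024,0,0,0,-19.4
60,0.012,0.032,0,0,0,-25.9
60,0.014,0.04,0.001,0,0,-32.4
60,0.017,0.048,0.001,0,0,-38.9
60,0.02,0.056,0.001,0,0,-45.4
60,0.023,0.064,0.001,0,0.1,-51.9
60,0.026,0.072,0.001,0.1,0.1,-58.3
60,0.029,0.08,0.001,0.1,0.1,-64.8
```

View pics/s29z.png

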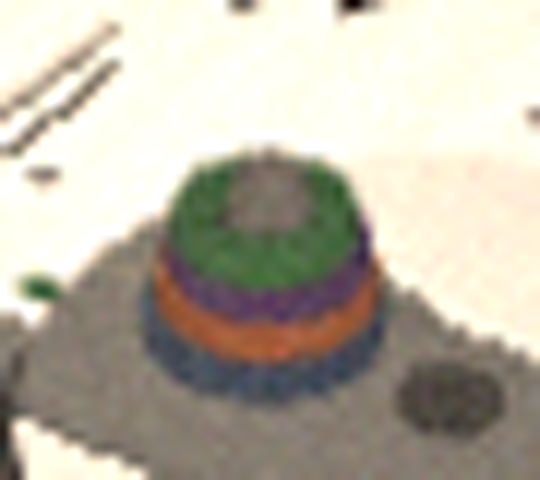

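All four rings sit flush and concentric: blue, orange, purple, green from the bottom. Going back to the knob with the jaws tangential.

play_rows(series=[60,0.001,0.004,0,0,0,-6,60,0.005,0.014,0,0,0,-13,60,0.009,0.025,0,0,0,-20,60,0.013,0.037,0,0,0,-27,60,0.018,0.049,0,0,0,-34,60,0.022,0.061,0,0,0,-41,60,0.027,0.073,0,0,0,-48,60,0.031,0.085,0,0,0,-55,60,0.035,0.097,0,0,0,-62,60,0.039,0.108,0,0,0,-69])

```text
time: 44.57
position: [0.6291, -0.0179, 0.1581]
tool_rot: [-1.095, -2.941, 0.002]
ft_force: [-0.9, -0.0, 0.8]
grip_width: 0.603
```

```bash
python3 - <<'E'
from h import *
st();go((.661,-.018,.15),90,60)
E
```

```text
44.57 [ 0.6291 -0.0179  0.1581] F [-0.9 -0.   0.8] w 52.5 [ 0.29  0.34 -0.38  1.58  0.13  1.25  0.75]
from [ 0.6291 -0.0179  0.1581] yaw 49.17 total [-0.0242  0.0208  0.008 ] [ -0.06  -0.2  -40.83] n 7
60,-0.003,0.003,0.001,-0,-0,-5.8
60,-0.007,0.006,0.002,-0,-0.1,-11.7
60,-0.01,0.009,0.003,-0,-0.1,-17.5
60,-0.014,0.012,0.005,-0,-0.1,-23.3
60,-0.017,0.015,0.006,-0,-0.1,-29.2
60,-0.021,0.018,0.007,-0,-0.2,-35
60,-0.024,0.021,0.008,-0.1,-0.2,-40.8
```

play_rows(series=[60,-0.004,0.003,0.001,0,0,-6,60,-0.007,0.006,0.002,0,0,-13,60,-0.011,0.01,0.003,0,0,-20,60,-0.015,0.013,0.005,0,0,-27,60,-0.019,0.016,0.006,0,0,-34,60,-0.023,0.02,0.007,0,0,-41,60,-0.024,0.021,0.008,0,0,-41,60,-0.024,0.021,0.008,0,0,-41,60,-0.024,0.021,0.008,0,0,-41])

```text
time: 45.32
position: [0.6607, -0.0178, 0.1512]
tool_rot: [-0.009, -3.139, -0.0]
ft_force: [0.6, 0.3, 0.3]
grip_width: 0.603
```

```bash
python3 - <<'E'
from h import *
st();go((.661,-.018,.055),90,60,n=4);look("s30",(205,120,120,110))
E
```

```text
45.32 [ 0.6607 -0.0178  0.1512] F [0.6 0.3 0.3] w 52.5 [ 0.35  0.43 -0.48  1.5   0.2   1.27  1.41]
from [ 0.6607 -0.0178  0.1512] yaw 89.66 total [-0.0005 -0.0002  0.0962] [ 0.01 -0.13 -0.34] n 4
60,-0,-0,0.024,0,-0,-0.1
60,-0,-0,0.048,0,-0.1,-0.2
60,-0,-0,0.072,0,-0.1,-0.3
60,-0.001,-0,0.096,0,-0.1,-0.3
```

View pics/s30c.png

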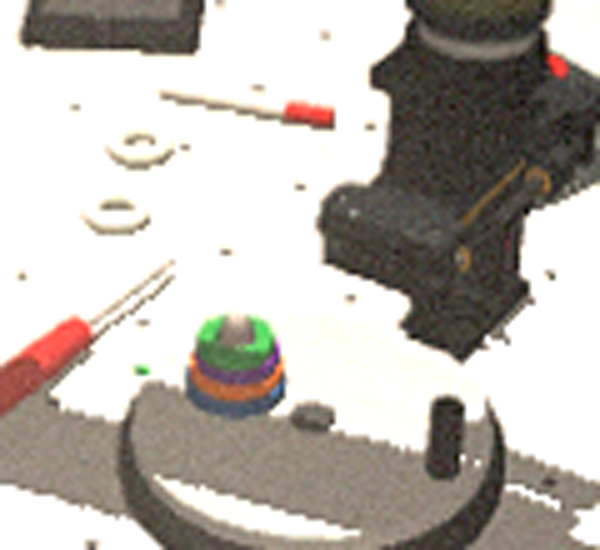

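Descend and grip.

play_rows(force=30, series=[60,0,0,0.02,0,0,0,60,0,0,0.045,0,0,0,60,0,0,0.07,0,0,0,60,0,0,0.09,0,0,0,60,0,0,0.096,0,0,0,60,0,0,0.096,0,0,0,0,0,0,0.096,0,0,0,0,0,0,0.096,0,0,0,0,0,0,0.096,0,0,0,0,0,0,0.096,0,0,0])

```text
time: 46.2
position: [0.6625, -0.0178, 0.0581]
tool_rot: [0.005, 3.139, -0.0]
ft_force: [0.5, -0.1, 0.4]
grip_width: 0.381
```

play_rows(series=[0,0,0,0,0,0,0,0,0,0,0,0,0,0,0,0,0,0,0,0,0,0,0,0,0,0,0,0])

```text
time: 46.53
position: [0.6618, -0.0179, 0.0571]
tool_rot: [0.005, 3.141, -0.0]
ft_force: [-0.5, 0.2, 2.5]
grip_width: 0.219
```

play_rows(series=[0,0,-0.006,0,0,0,4,0,0.001,-0.0135,0,0,0,8.5,0,0.0025,-0.0205,0,0,0,13,0,0.0045,-0.0275,0,0,0,17.5,0,0.007,-0.0345,0,0,0,22,0,0.01,-0.041,0,0,0,26.5,0,0.013,-0.0475,0,0,0,31,0,0.0175,-0.054,0,0,0,36,0,0.022,-0.0595,0,0,0,40.5,0,0.027,-0.065,0,0,0,45])

```text
time: 47.37
position: [0.6354, -0.0809, 0.0571]
tool_rot: [1.209, 2.898, 0.005]
ft_force: [2.3, 2.6, 1.1]
grip_width: 0.221
```

play_rows(series=[0,0,-0.007,0,0,0,4.5,0,0.001,-0.0145,0,0,0,9,0,0.0025,-0.0215,0,0,0,13.5,0,0.0045,-0.0285,0,0,0,18,0,0.007,-0.035,0,0,0,22.5,0,0.01,-0.042,0,0,0,27,0,0.0135,-0.048,0,0,0,31.5,0,0.0175,-0.054,0,0,0,36,0,0.022,-0.0595,0,0,0,40.5,0,0.027,-0.065,0,0,0,45])

```text
time: 48.2
position: [0.5699, -0.108, 0.057]
tool_rot: [2.229, 2.214, 0.004]
ft_force: [0.9, 3.4, 2.1]
grip_width: 0.219
```

play_rows(series=[0,0,0,0,0,0,0,0,0,0,0,0,0,0])

```text
time: 48.37
position: [0.5696, -0.108, 0.0571]
tool_rot: [-2.222, -2.22, -0.002]
ft_force: [1.0, 3.7, 3.6]
grip_width: 0.221
```

```bash
python3 - <<'E'
from h import *
st();look("s31",(205,120,120,110))
E
```

```text
48.37 [ 0.5696 -0.108   0.0571] F [1.  3.7 3.6] w 19.2 [ 0.29  0.32 -0.17  1.81  0.06  1.02  0.09]
```

View pics/s31c.png

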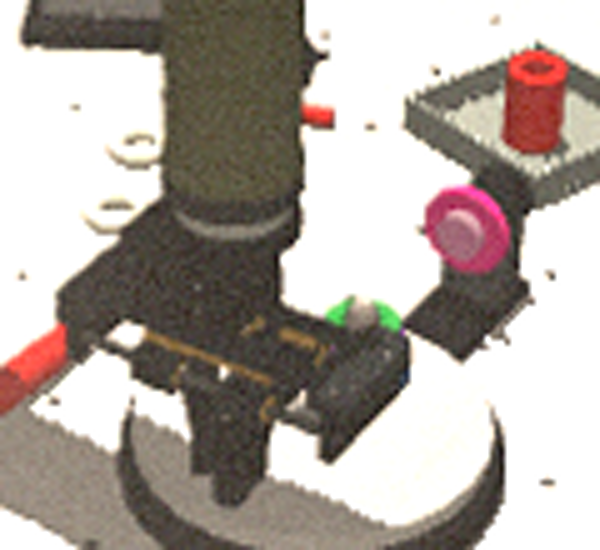

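Back at inspection. Open, rise and back off.

play_rows(series=[40,0,0,0,0,0,0,50,0,0,0,0,0,0,50,0,0,0,0,0,0,50,0,0,0,0,0,0,60,0,0,-0.025,0,0,0,60,0,0,-0.055,0,0,0,60,0,0,-0.09,0,0,0,60,0,0,-0.125,0,0,0,60,-0.03,0,-0.15,0,0,0,60,-0.06,0,-0.16,0,0,0])

```text
time: 49.25
position: [0.5714, -0.1687, 0.2216]
tool_rot: [2.215, 2.219, 0.006]
ft_force: [1.2, -1.6, 0.1]
grip_width: 0.601
```

play_rows(series=[60,-0.035,0,0,0,0,0,60,-0.07,0,0,0,0,0,60,-0.105,0,0,0,0,0,60,-0.14,0,0,0,0,0,60,-0.17,0,0,0,0,0,60,-0.19,0,0,0,0,0,60,-0.2,0,0,0,0,0,60,-0.2,0,0,0,0,0,60,-0.2,0,0,0,0,0,60,-0.2,0,0,0,0,0])

```text
time: 50.08
position: [0.5691, -0.367, 0.2165]
tool_rot: [-2.221, -2.22, -0.002]
ft_force: [-0.0, 0.6, -0.5]
grip_width: 0.599
```

```bash
python3 - <<'E'
from h import *
st();S=look("s32",(225,130,120,110));T=snap("top","top32")
im=cv2.cvtColor(T["frame"],cv2.COLOR_RGB2BGR)[130:250,60:300];cv2.imwrite("pics/t32.png",cv2.resize(np.clip(im*1.5,0,255).astype(np.uint8),None,fx=3.3,fy=3.3,interpolation=cv2.INTER_CUBIC))
E
```

```text
50.08 [ 0.5691 -0.367   0.2165] F [-0.   0.6 -0.5] w 52.2 [ 0.56  0.38 -0.03  1.38  0.01  1.38  0.53]
```

View pics/s32c.png

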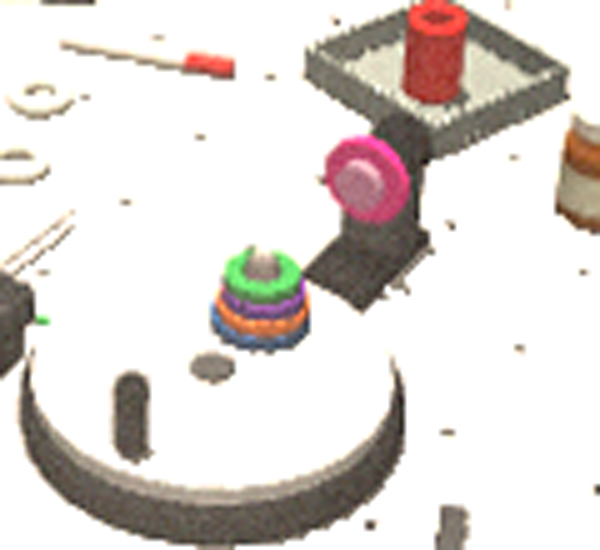

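View pics/t32.png

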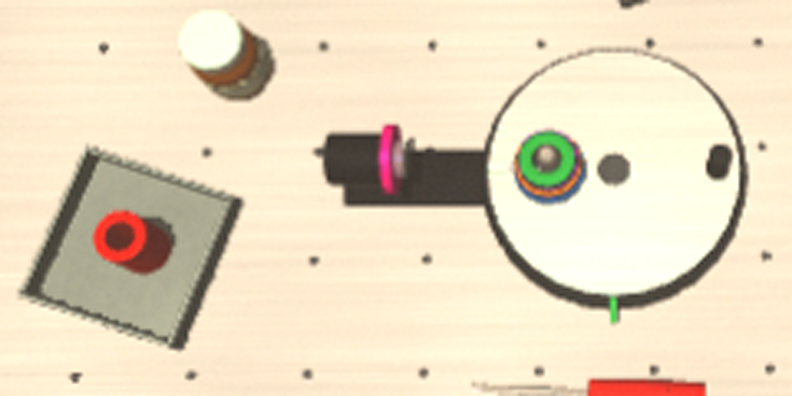

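```bash
python3 - <<'E'
from h import *
for n in("top0","top32"):
    d=np.load(f"pics/{n}.npy",allow_pickle=True).item();g=cv2.cvtColor(d["frame"],cv2.COLOR_RGB2GRAY)[165:192,268:283]
    M=cv2.moments((g<80).astype(np.uint8),True);print(n,M["m00"],M["m10"]/M["m00"],M["m01"]/M["m00"])
st();close_job()
E
```

```text
top0 74.0 9.932432432432432 12.14864864864865
top32 69.0 9.826086956521738 12.202898550724637
50.18 [ 0.5692 -0.3671  0.2168] F [ 0.2 -0.6 -0.2] w 52.3 [ 0.56  0.38 -0.03  1.38  0.01  1.38  0.53]
the job is handed in; nothing more can be done
```

The job is done and handed in at about 50 s of the 210 s allowed; no verdict was reported. I turned the stage to the loading detent and stood the red sleeve upright in the tray. Then I threaded blue, orange, purple and green onto the post in that order (no black ring was present), turned the stage back to inspection and let go.

Last checks:
- **Stack:** both views show the four rings flush and concentric on the post.
- **Sleeve:** it stands clear of the tray walls, near the middle.
- **Stage:** the knob in the top view is within about 0.1 px of where it started.
- **Robot:** it is well clear of everything, and its force reading is about zero.
- **Other things on the bench:** those I could see in the pictures looked untouched, but I did not measure their positions at the end.

**Disagreements:** the two cameras differed by about 4 mm, mostly sideways. I averaged them, leaned on the scene view near the post, and re-centred each ring with two crosswise grips. The green ring's colour mask was unreliable in the scene view, so I placed it mainly from the top view.

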